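# Rock the locating block out of its fitted case

## Robot

A 6-joint arm with a two-finger parallel gripper is mounted at the origin on a cart in front of the work surface, level with it; the furniture and walls round the work are solid. World frame = base frame: x ahead of the robot, y to its left, z up, the work surface at z = 0. Lengths are in m, angles in rad, forces in N, time in s.
With the tool pointing down it reaches from about 0.275 to 0.875 m from the base axis. Payload 12.5 kg.
Tool frame: the origin (TCP) lies midway between the tips of the shut fingers; the grasp point (between the pads) lies 19 mm behind it; z points along the fingers, y is the direction in which the jaws open and shut (so a half turn about z gives the same grasp; the last joint's range is limited). The gripper opens to 85 mm and grips with 20 to 120 N. Pads are 22 mm wide; open, the fingers measure 114 mm over their backs; the gripper's body (76 mm by 85 mm) begins 54 mm behind the grasp point. The pads swing forward as they close: fully open they stand 13 mm farther back than shut.
Start: joints at [1.107, 0.351, 1.652, -0, 1.139, -0.085], TCP at [0.203, 0.511, 0.231] pointing down, gripper open.
Joint ranges: [-2.75, 2.75], [-0.79, 2.1], [0.01, 2.65], [-1.57, 4.71], [0.07, 3.14], [-2.87, 2.87]. Speed limits (rad/s): [2.22, 2.22, 2.79, 3.14, 3.14, 3.14].

## Interface

Orientations are given as a unit quaternion [x, y, z, w].
In Python, from bench import * gives the robot as it stands. The module is installed in compiled form; this text tells all that it offers.
- The arm moves only by the shell command python3 -m handwheel 'ROWS' [OPENING] [FORCE]. ROWS is JSON, a list of rows, each a list of 4 numbers: the shift along the tool's x, y, z in cm, then the turn about the tool's z in rad. A call has 1 to 8 rows; each row shifts and turns the commanded pose from where the row before left it, along the tool's axes as they then stand; what a row does not reach is not made up. A row lasts 1/10 s, in which the tool goes at most 50 mm and 8.59 degrees, less where a joint would pass 70% of its speed; a pose out of reach is approached as far as the arm can. A call is refused whole if a number of a shift passes 5 or a number of a turn 0.15, either way. A call with a gripper value outside its range is refused whole. OPENING is the finger opening in cm, from 0 to 8.54, set as the call begins (- or left out, the last holds). The fingers move at their own pace and stop on an object; FORCE is the grip in N (left out, the last holds). Time passes only in rows, so rows that do not move let the fingers close. It gives the time, the measured TCP pose, the force and the opening at its end, in the units of the state.
- read_state(): the state, without advancing time (a new reading comes with each control period).
- snapshot(name): name is "scene" or "top" or "wrist"; returns the picture (384x512x3 uint8, red, green, blue); there is no depth.
- camera_params(name): a dict with "fx", "fy", "cx", "cy" (pixels), "R" (3x3) and "t" (3): a world point X has camera coordinates R X + t. Camera axes: x right, y down, z forward; pixel columns grow to the right and rows downward; lengths in m; the calibration is good to about 2 mm. A picture is of the moment at which its call begins: read the wrist's pose just before it. camera_params takes no time and is no camera call; for the wrist camera it gives the pose at the moment of the call.
- hand_in(): hands the job in, once; it reports no verdict.
The state is a dict: "time": time; "joint_positions": joint angles; "qvel": joint speeds; "joint_torque": joint torques, N m; "tool_pos": TCP position; "eef_rot": TCP orientation; "contact_force": force on the tool from outside, world axes, zero at the start; "ft_torque": the same for the moment, N m; "finger_gap": finger opening in m.
Only numpy, scipy, OpenCV 4.12 (cv2) and the standard library are available. Lean on these libraries where they do the work, as an engineer would, in place of code of your own. Each camera call takes 0.05 s, during which the arm holds its last target.

## Task

Open the lid of the wooden case all the way back until it rests on its stop, then take the steel locating block by its head and rock it side to side, several times each way, until it works free of the sprung cheeks; a straight pull would bring the whole case up with it, and the case must stay on the table where it is. Finish while still holding the block upright just clear above its pocket, about a finger's breadth, touching nothing but the gripper. Leave the other things alone.

Things in the scene. Friction and masses are not known exactly. Their poses are not given: they have to be found in the camera images.
- case: Loose wooden case, base 130 (x) x 180 (y) x 46 mm high, about 1.9 kg with its lid, standing on the table; origin at the centre of its underside, x from the lid bar side (robot side) to the hinge side, y to the left, z up. The grey liner inside is a flat deck 40 mm above the table, the wooden rim 46 mm. Two flat trays on the deck at the hinge side hold a gear and a dish.
- lid (a joint): Hinge of the case's shell lid (46 mm high, walls 6 mm, 0.2 kg, nearly no friction). 0 = shut, 1.9 rad = fully open on its stop, leaning back past upright, where it stays by its own weight; below about 1.1 rad it falls shut. The hinge axis is the case's y axis.
- lid_hinge (a point): A point on the lid's hinge axis, in the middle of the case's back edge, 65 mm behind the case's centre and 46 mm above the table.
- lid_bar (a point): Centre of the lid's handle, a round steel bar 12 mm thick and 36 mm long along the case's y axis, 28 mm out in front of the lid on a stem 14 mm wide and 6 mm thick; shut it is 54 mm above the table. It lies 158 mm in front of the hinge axis and 8 mm above the lid's lower edge. Pinched at its two ends from above, it can turn between the fingers like an axle as the lid opens.
- pocket (a point): Centre of the mouth of the block's pocket, on the deck of the case (40 mm above the table, 30 mm in front of the case's centre); axes as the case's. The pocket is 32 mm deep and 36 mm wide in y.
- cheeks (a point): Point midway between the two sprung brass cheeks in the pocket, 18 mm below its mouth: the natural pivot for rocking, about the case's x axis. The cheeks (16 mm wide and high) press the plug in x. They hold against a straight pull of about 32 N; the case weighs 19 N. While rocked 0.15 rad either way the block slides up under a far smaller pull, about 1 mm a swing, and is free of them after rising 14 mm.
- block_mid (a point): Centre, half way up, of the loose steel locating block (70 mm high, 0.2 kg); its axes start parallel to the case's. Lower half: a round-nosed plug 20 mm (x) x 26 mm (y), with 5 mm of play to either side in y, seated on the pocket's floor. Upper half: the head, 26 mm (x) x 32 mm (y), from 4 mm above the deck to 38 mm above it, with a V groove along its top. It can be gripped across its y faces from above.
- block_foot (a point): Lowest point of the block's round nose, 35 mm below its centre; at the start 32 mm below the pocket's mouth.
- block_top (a point): Point on the block's axis at its top, 35 mm above its centre.
- index_gear: Bystander: loose brass gear, 50 mm wide and 16 mm high, lying in the case's left tray; origin at the centre of its underside.
- petri_dish: Bystander: loose shallow round dish, 45 mm wide and 10 mm high, in the case's right tray; origin at the centre of its underside.
- mug: Bystander: mug, 95 mm high, on the table; origin at the centre of its underside.
- spirit_lamp: Bystander: round spirit lamp, 62 mm wide and 74 mm high, on the left of the table; origin at the centre of its underside.
- jar_alumina: Bystander: small jar, 30 mm wide and 42 mm high, on the left of the table; origin at the centre of its underside.

How it is judged:
By the outcome, as a careful person would: the job done as asked, in the order asked, and still so for the second after the job is handed in, while the arm keeps its last pose, push and grip.
It also fails if it takes over 69 s, if anything falls off the work surface, if the arm or the gripper's body presses on something with over 40 N, if the wrist force passes 120 N, or if a joint passes its speed limit or range.

## Working session

There is one attempt and no reset: what is moved stays moved. The work goes in short steps, Python scripts to look and compute and a shell command to move; the robot and the scene stay as the last step left them, time stands still between calls to the robot, and variables do not carry over. Pictures are saved under pics/ and viewed, and the job is handed in when it is done.

```bash
mkdir -p pics; ls; python3 - <<'E'
from bench import *
import cv2
s=read_state()
print({k:s[k] for k in ('time','tool_pos','eef_rot','contact_force','finger_gap')})
for n in ('scene','top'):
    cv2.imwrite(f'pics/{n}0.png',snapshot(n)[:,:,::-1])
    p=camera_params(n);print(n,p)
E
```

```text
pics
{'time': 0.0, 'tool_pos': array([0.20320166, 0.51070979, 0.23073858]), 'eef_rot': array([ 1.88271567e-01,  9.82116817e-01, -5.91634402e-04, -1.57915275e-04]), 'contact_force': array([ 0.69959483, -0.61223692, -0.80464763]), 'finger_gap': 0.0856946903444949}
scene {'fx': 490.61444979799916, 'fy': 490.61444979799916, 'cx': 256.75689172728755, 'cy': 193.06178656024449, 'R': array([[ 0.58567461, -0.81041192,  0.01475692],
       [-0.5702321 , -0.42490178, -0.70306033],
       [ 0.57603871,  0.40334971, -0.71097708]]), 't': array([-0.20390336,  0.37799913,  0.8787367 ])}
top {'fx': 366.9021227382843, 'fy': 366.9021227382843, 'cx': 257.52251563498373, 'cy': 190.51553053582242, 'R': array([[ 0.00373759, -0.99989681, -0.01387079],
       [-0.99544847, -0.00239934, -0.09527112],
       [ 0.09522801,  0.01416374, -0.99535472]]), 't': array([0.11126997, 0.49829768, 1.0726558 ])}
```

View pics/scene0.png

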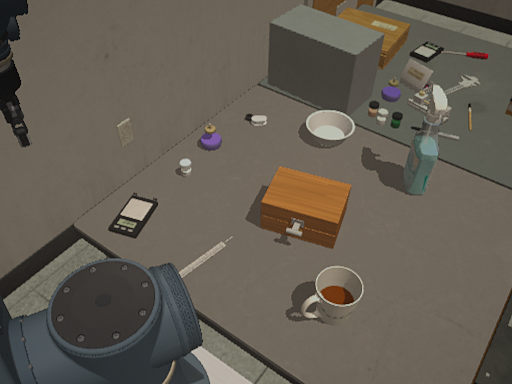

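View pics/top0.png

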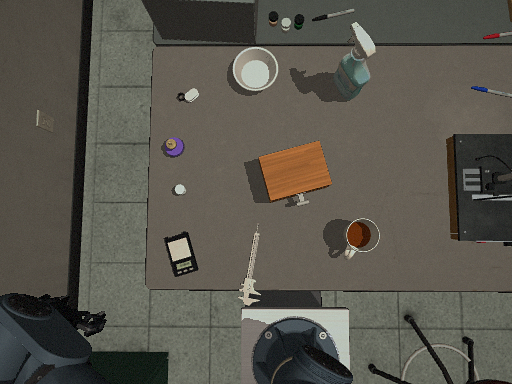

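The case is shut at about (295,171) in the top view, with its bar at (301,200). In the scene view the bar is at (295,228). The mug stands in front and to the right of it.

```bash
cat > h.py <<'E'
from bench import *
import cv2, numpy as np
from scipy.spatial.transform import Rotation as Rot
def ray(n,px,p=None):
    p=p or camera_params(n)
    d=p['R'].T@np.array([(px[0]-p['cx'])/p['fx'],(px[1]-p['cy'])/p['fy'],1.]); o=-p['R'].T@p['t']
    return o,d
def onz(n,px,z,p=None):
    o,d=ray(n,px,p); return o+d*(z-o[2])/d[2]
def proj(n,X,p=None):
    p=p or camera_params(n); c=p['R']@np.array(X)+p['t']
    return np.array([p['fx']*c[0]/c[2]+p['cx'],p['fy']*c[1]/c[2]+p['cy']])
E
python3 - <<'E'
from h import *
im=cv2.imread('pics/top0.png')
h=cv2.cvtColor(im,cv2.COLOR_BGR2HSV)
m=cv2.inRange(h,(5,110,90),(20,255,255)); m[:, :240]=0;m[:,340:]=0;m[:130]=0;m[215:]=0
cs,_=cv2.findContours(m,0,1); c=max(cs,key=cv2.contourArea)
print(cv2.contourArea(c))
b=cv2.approxPolyDP(c,5,True)[:,0];print(b.tolist())
for z in (0.092,):
  P=np.array([onz('top',q,z)[:2] for q in c[:,0].astype(float)],np.float32)
  r=cv2.minAreaRect(P*1000);print(r,cv2.boxPoints(r))
cv2.imwrite('pics/c.png',cv2.resize(im[130:220,240:350],None,fx=6,fy=6,interpolation=2))
im=cv2.imread('pics/scene0.png');cv2.imwrite('pics/d.png',cv2.resize(im[160:260,240:370],None,fx=6,fy=6,interpolation=2))
E
```

```text
2794.5
[[319, 141], [259, 157], [270, 201], [331, 183]]
((549.095947265625, 7.2859039306640625), (131.30064392089844, 180.95333862304688), 15.693432807922363) [[461.41986   76.632095]
 [510.3659   -97.575806]
 [636.77203  -62.060287]
 [587.826    112.14761 ]]
```

View pics/c.png

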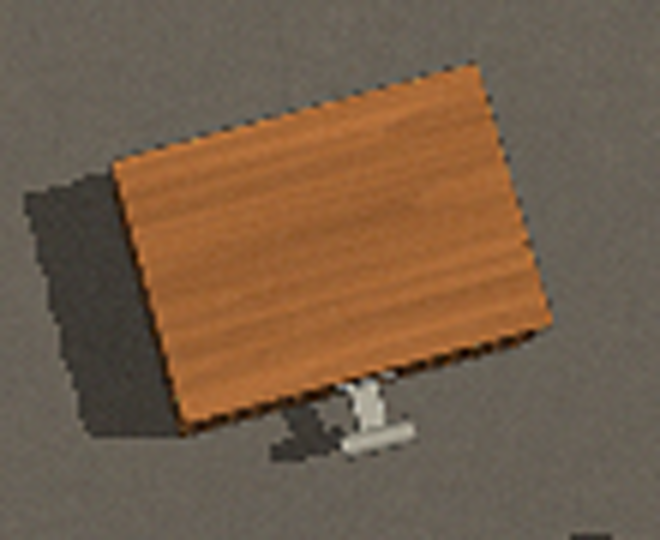

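View pics/d.png

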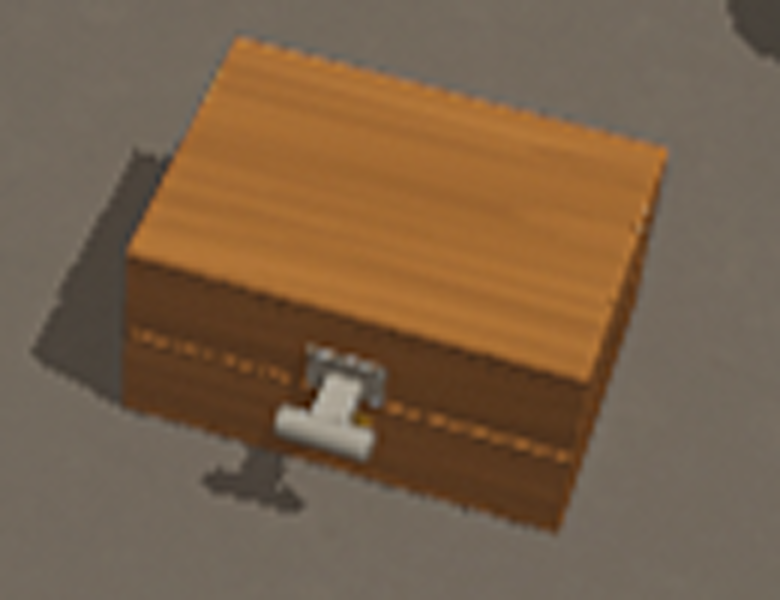

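```bash
cat >> h.py <<'E'
C=np.array([.549,.0073]); YAW=.274
cx=np.array([np.cos(YAW),np.sin(YAW),0]); cy=np.array([-np.sin(YAW),np.cos(YAW),0]); cz=np.array([0,0,1.])
def case(x,y,z): return np.array([C[0],C[1],0])+cx*x+cy*y+cz*z
def delta(T,s=None):
    s=s or read_state(); R=Rot.from_quat(s['eef_rot']).as_matrix()
    return R.T@(np.array(T)-s['tool_pos'])*100
def yaw_y(s=None):
    s=s or read_state(); R=Rot.from_quat(s['eef_rot']).as_matrix(); return np.arctan2(R[1,1],R[0,1])
def st():
    s=read_state(); p=s['tool_pos']; d=p-np.array([C[0],C[1],0])
    print('t',round(s['time'],2),'case-frame tcp mm',np.round([d@cx*1e3,d@cy*1e3,d[2]*1e3],1),'yaw-case',round(yaw_y(s)-YAW,4),'F',np.round(s['contact_force'],1),'gap',round(s['finger_gap']*1e3,1),'q',np.round(s['joint_positions'],2))
E
python3 - <<'E'
from h import *
b=case(-.093,0,.054);print(b)
print('pred px',proj('top',b+[0,0,.006]),proj('scene',b+[0,0,.006]))
print(onz('top',(302.6,202.7),.06))
print(onz('scene',(240+325/6,160+430/6),.058))
print(delta(b+[0,0,.10]), yaw_y()-YAW-np.pi/2)
st()
E
```

```text
[ 0.45946925 -0.01786435  0.054     ]
pred px [302.67784748 202.75664297] [292.89937356 229.58246443]
[ 0.45963193 -0.01764186  0.06      ]
[ 0.45755315 -0.02262047  0.058     ]
[-43.35603529 -39.63229357   7.71900858] -0.6527864888003647
t 0.1 case-frame tcp mm [-196.6  578.2  230.8] yaw-case 0.918 F [ 1.  -0.7  0.2] gap 85.6 q [ 1.11  0.35  1.65  0.    1.14 -0.08]
```

```bash
python3 -m handwheel '[[-3,-2.8,0.2,0],[-3,-2.8,0.2,0],[-3,-2.8,0.2,0],[-3,-2.8,0.2,0],[-3,-2.8,0.2,0],[-3,-2.8,0.2,0],[-3,-2.8,0.2,0],[-3,-2.8,0.2,0]]' 5.5 40
python3 -m handwheel '[[-3,-2.8,0.2,0],[-3,-2.8,0.2,0],[-3,-2.8,0.2,0],[-3,-2.8,0.2,0],[-3,-2.8,0.2,0],[-3,-2.8,0.2,0]]'
python3 -m handwheel '[[0,0,0,-0.13],[0,0,0,-0.13],[0,0,0,-0.13],[0,0,0,-0.13],[0,0,0,-0.13],[0,0,0,0]]'
python3 - <<'E'
from h import *
st(); print(yaw_y()-YAW-np.pi/2, delta(case(-.093,0,.154)))
cv2.imwrite('pics/w1.png',snapshot('wrist')[:,:,::-1])
E
```

```text
time: 0.9
tool_pos: [0.3438, 0.2126, 0.2152]
eef_rot: [0.188, 0.982, -0.0, 0.0]
contact_force: [0.4, 0.3, 0.3]
finger_gap: 0.0552
time: 1.5
tool_pos: [0.449, -0.0103, 0.2031]
eef_rot: [0.188, 0.982, 0.0, -0.0]
contact_force: [0.1, 0.8, 0.3]
finger_gap: 0.0544
time: 2.1
tool_pos: [0.4485, -0.0085, 0.2031]
eef_rot: [-0.136, 0.991, 0.0, -0.0]
contact_force: [-0.4, 1.0, 0.5]
finger_gap: 0.0546
t 2.1 case-frame tcp mm [-101.1   12.   203.1] yaw-case 1.5699 F [-0.4  1.   0.5] gap 54.6 q [-0.12  0.2   1.93  0.    1.01 -1.97]
-0.0008789439200551641 [-0.80940276 -1.19983437  4.91015572]
```

View pics/w1.png

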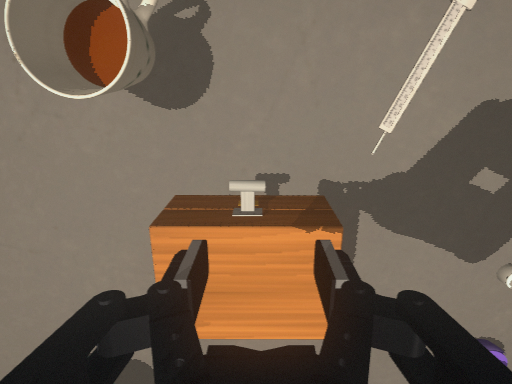

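The wrist view shows the bar at about (247,187), between the open fingers to left and right. The mug is well clear, at the upper left.

```bash
python3 - <<'E'
from h import *
P=onz('wrist',(247,186),.058); d=P-case(0,0,0); print(P,d@cx*1e3,d@cy*1e3)
print(proj('wrist',case(-.093,0,.058)), proj('wrist',case(-.065,.09,.092)),proj('wrist',case(-.065,-.09,.092)))
print(delta(case(-.093,0,.04)))
E
```

```text
[ 0.46119687 -0.01903916  0.058     ] -91.65471051202069 -1.598459301955267
[248.58221465 184.69518912] [346.16409585 224.22696878] [149.43220272 225.36446884]
[-0.8191734  -1.19653132 16.31163729]
```

```bash
python3 -m handwheel '[[-0.4,-0.7,1.4,0],[-0.5,-0.6,1.5,0],[0,0,3,0],[0,0,3,0],[0,0,3,0],[0,0,2,0],[0,0,0,0]]'
python3 - <<'E'
from h import *
st()
cv2.imwrite('pics/w2.png',snapshot('wrist')[:,:,::-1])
E
```

```text
time: 2.85
tool_pos: [0.4593, -0.0184, 0.0623]
eef_rot: [-0.133, 0.991, 0.001, -0.002]
contact_force: [0.0, 0.1, 0.9]
finger_gap: 0.0552
t 2.85 case-frame tcp mm [-93.3  -0.5  62.3] yaw-case 1.5645 F [0.  0.1 0.9] gap 55.2 q [-0.14  0.46  2.01 -0.    0.68 -1.98]
```

View pics/w2.png

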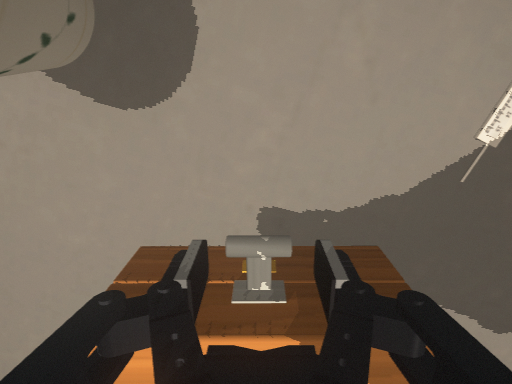

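The bar, at (258,247), is nearly centred between the pads at columns 205 and 317. I'll go down and close on its ends.

```bash
python3 -m handwheel '[[0,-0.05,1.1,0.006],[0,-0.05,1.1,0],[0,0,0,0]]'
python3 -m handwheel '[[0,0,0,0],[0,0,0,0],[0,0,0,0],[0,0,0,0]]' 3 25
python3 - <<'E'
from h import *
st()
cv2.imwrite('pics/w3.png',snapshot('wrist')[:,:,::-1])
E
```

```text
time: 3.2
tool_pos: [0.4606, -0.0196, 0.0415]
eef_rot: [-0.132, 0.991, 0.0, -0.001]
contact_force: [-0.5, 0.6, 0.0]
finger_gap: 0.0552
time: 3.6
tool_pos: [0.4611, -0.0195, 0.0426]
eef_rot: [-0.132, 0.991, 0.0, 0.0]
contact_force: [-1.5, 3.4, 4.6]
finger_gap: 0.0353
t 3.6 case-frame tcp mm [-91.9  -2.   42.6] yaw-case 1.562 F [-1.5  3.4  4.6] gap 35.3 q [-0.14  0.5   2.01  0.    0.63 -1.98]
```

View pics/w3.png

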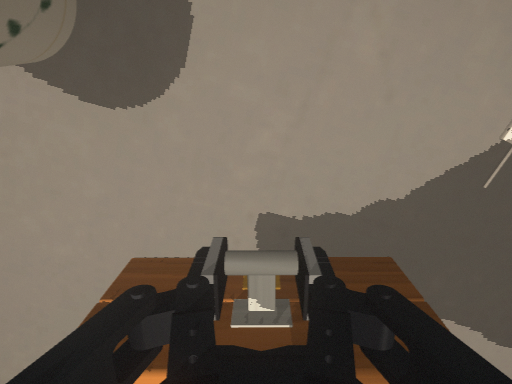

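```bash
python3 - <<'E'
from h import *
a=np.pi-np.arctan2(8,158);r=np.hypot(158,8)/10
t=np.arange(0,1.95,.1);x=r*np.cos(a-t);z=r*np.sin(a-t)
for k in range(1,len(t)):print(round(t[k],2),np.round([-(x[k]-x[k-1]),-(z[k]-z[k-1])],2))
E
```

```text
0.1 [-0.16 -1.57]
0.2 [-0.32 -1.55]
0.3 [-0.47 -1.51]
0.4 [-0.62 -1.46]
0.5 [-0.76 -1.39]
0.6 [-0.89 -1.3 ]
0.7 [-1.02 -1.21]
0.8 [-1.14 -1.1 ]
0.9 [-1.24 -0.98]
1.0 [-1.33 -0.85]
1.1 [-1.41 -0.72]
1.2 [-1.47 -0.57]
1.3 [-1.52 -0.42]
1.4 [-1.56 -0.27]
1.5 [-1.58 -0.11]
1.6 [-1.58  0.05]
1.7 [-1.57  0.2 ]
1.8 [-1.54  0.36]
1.9 [-1.5   0.51]
```

```bash
python3 -m handwheel '[[-0.08,0,-0.78,0],[-0.08,0,-0.78,0],[-0.32,0,-1.55,0],[-0.47,0,-1.51,0],[-0.62,0.01,-1.46,0],[0,0,0,0]]'
python3 - <<'E'
from h import *
st()
cv2.imwrite('pics/s3.png',snapshot('scene')[:,:,::-1])
E
```

```text
time: 4.25
tool_pos: [0.4769, -0.0152, 0.105]
eef_rot: [-0.132, 0.991, -0.0, 0.001]
contact_force: [-0.5, 1.7, -2.3]
finger_gap: 0.0356
t 4.25 case-frame tcp mm [-75.5  -2.1 105. ] yaw-case 1.5621 F [-0.5  1.7 -2.3] gap 35.6 q [-0.13  0.4   1.95  0.    0.79 -1.97]
```

View pics/s3.png

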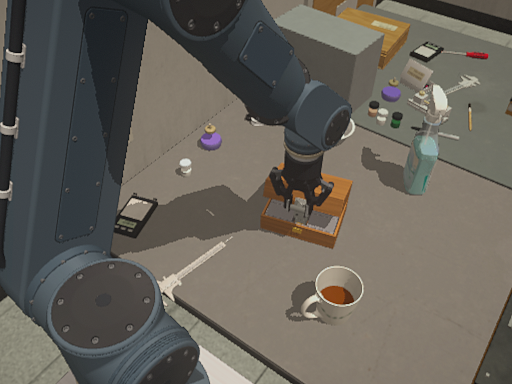

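The lid is rising with the bar and the case base hasn't moved. I'll continue along the arc.

```bash
python3 -m handwheel '[[-0.76,0.01,-1.39,0],[-0.89,0.01,-1.3,0],[-1.02,0.01,-1.21,0],[-1.14,0.01,-1.1,0],[-1.24,0.01,-0.98,0],[-1.33,0.01,-0.85,0],[-1.41,0.01,-0.72,0],[-1.47,0.01,-0.57,0]]'
python3 - <<'E'
from h import *
st()
E
python3 -m handwheel '[[-1.52,0.01,-0.42,0],[-1.56,0.02,-0.27,0],[-1.58,0.02,-0.11,0],[-1.58,0.02,0.05,0],[-1.57,0.02,0.2,0],[-0.8,0,0.15,0],[-0.7,0,0.2,0],[0,0,0,0]]'
python3 - <<'E'
from h import *
st()
cv2.imwrite('pics/s4.png',snapshot('scene')[:,:,::-1])
E
```

```text
time: 5.1
tool_pos: [0.5654, 0.0094, 0.1846]
eef_rot: [-0.132, 0.991, -0.0, -0.0]
contact_force: [0.4, -0.5, -2.5]
finger_gap: 0.0351
t 5.1 case-frame tcp mm [ 16.4  -2.4 184.6] yaw-case 1.562 F [ 0.4 -0.5 -2.5] gap 35.1 q [-0.07  0.43  1.66 -0.    1.05 -1.9 ]
time: 5.9
tool_pos: [0.6562, 0.0345, 0.1871]
eef_rot: [-0.132, 0.991, -0.001, 0.001]
contact_force: [1.9, -1.1, 7.0]
finger_gap: 0.0354
t 5.9 case-frame tcp mm [110.6  -2.8 187.1] yaw-case 1.562 F [ 1.9 -1.1  7. ] gap 35.4 q [-0.02  0.59  1.4  -0.    1.16 -1.85]
```

View pics/s4.png

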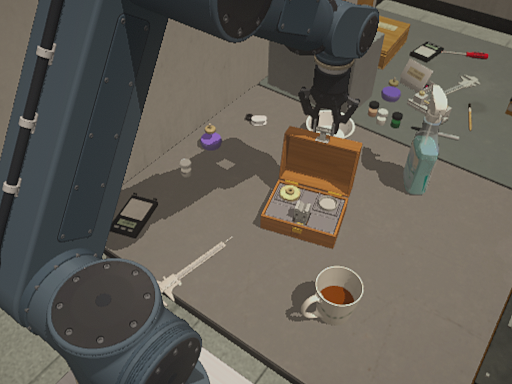

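```bash
python3 -m handwheel '[[-0.8,0.01,0.25,0],[-0.7,0.01,0.26,0],[-0.3,0,0.12,0],[0,0,0,0]]'
python3 - <<'E'
from h import *
st()
E
```

```text
time: 6.35
tool_pos: [0.6734, 0.0393, 0.181]
eef_rot: [-0.132, 0.991, -0.001, 0.002]
contact_force: [2.7, -1.0, 6.5]
finger_gap: 0.0353
t 6.35 case-frame tcp mm [128.5  -2.9 181. ] yaw-case 1.5619 F [ 2.7 -1.   6.5] gap 35.3 q [-0.01  0.62  1.35 -0.    1.17 -1.85]
```

```bash
python3 -m handwheel '[[0,0,0,0],[0,0,0,0],[0,0,0,0],[0,0,-1.5,0],[0,0,-2.5,0],[0,0,-2.5,0]]' 5.5 25
python3 - <<'E'
from h import *
st()
print(delta(case(-.03,0,.20)))
cv2.imwrite('pics/s5.png',snapshot('scene')[:,:,::-1])
E
```

```text
time: 6.95
tool_pos: [0.6721, 0.0398, 0.2467]
eef_rot: [-0.132, 0.991, -0.0, -0.0]
contact_force: [0.4, -0.7, 0.2]
finger_gap: 0.0547
t 6.95 case-frame tcp mm [127.3  -2.  246.7] yaw-case 1.562 F [ 0.4 -0.7  0.2] gap 54.7 q [-0.01  0.57  1.28 -0.    1.3  -1.85]
[15.73524464  0.06144271  4.66809744]
```

View pics/s5.png

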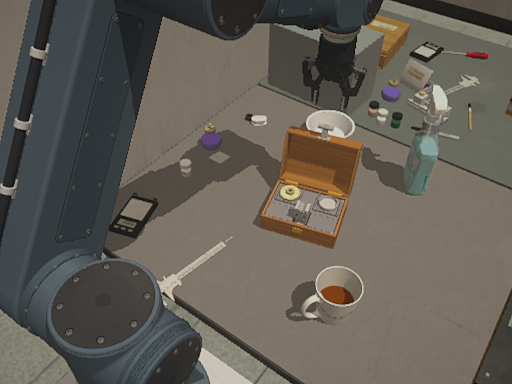

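The lid rests open past upright. The block shows at about (300,212) in the scene, with the gear on the left and the dish on the right. Next I'll move above the pocket and turn.

```bash
python3 -m handwheel '[[3,0,0,0],[4,0,0,0],[4,0,0,0],[3,0,0,0],[1.7,0,0,0]]'
python3 -m handwheel '[[0,0,0,0.13],[0,0,0,0.13],[0,0,0,0.13],[0,0,0,0.13],[0,0,0,0.13],[0,0,0,0.13],[0,0,0,0.13],[0,0,0,0.13]]'
python3 -m handwheel '[[0,0,0,0.13],[0,0,0,0.13],[0,0,0,0.13],[0,0,0,0.13],[0,0,0,0],[0,0,0,0]]'
python3 - <<'E'
from h import *
st()
cv2.imwrite('pics/w6.png',snapshot('wrist')[:,:,::-1])
cv2.imwrite('pics/t6.png',snapshot('top')[:,:,::-1])
import pickle;pickle.dump(camera_params('wrist'),open('w6.pkl','wb'))
im=cv2.imread('pics/t6.png');cv2.imwrite('pics/t6c.png',cv2.resize(im[120:220,230:350],None,fx=6,fy=6,interpolation=2))
E
```

```text
time: 7.5
tool_pos: [0.5189, -0.0017, 0.2461]
eef_rot: [-0.132, 0.991, -0.0, 0.0]
contact_force: [0.3, -0.4, 0.4]
finger_gap: 0.055
time: 8.3
tool_pos: [0.5209, -0.0013, 0.2459]
eef_rot: [0.38, 0.925, 0.0, 0.001]
contact_force: [-0.5, 1.2, 0.7]
finger_gap: 0.055
time: 8.9
tool_pos: [0.5208, -0.0013, 0.2456]
eef_rot: [0.602, 0.799, 0.0, 0.0]
contact_force: [0.2, 0.5, -0.2]
finger_gap: 0.0551
t 8.9 case-frame tcp mm [-29.4  -0.7 245.6] yaw-case 0.0058 F [ 0.2  0.5 -0.2] gap 55.1 q [-0.09  0.28  1.71 -0.    1.15 -0.37]
```

View pics/w6.png

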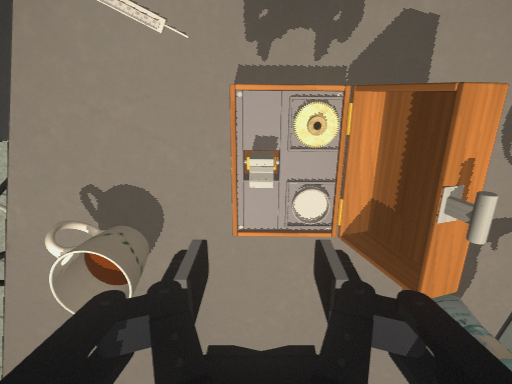

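View pics/t6c.png

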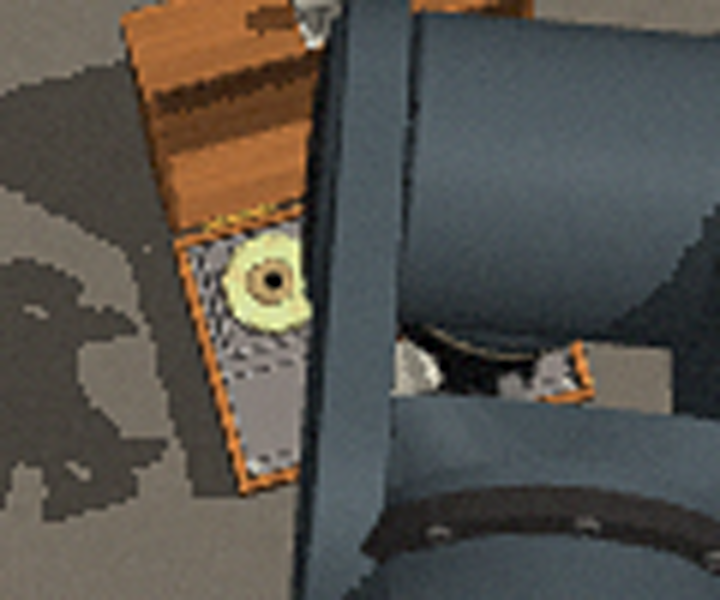

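The wrist view shows the open case with its rim corners near (231,85), (235,237) and (338,237). The block head is at (261,172), between the gold cheeks, with the gear at (316,124) and the dish at (311,205).

```bash
python3 - <<'E'
from h import *
import pickle;p=pickle.load(open('w6.pkl','rb'))
im=cv2.imread('pics/w6.png');cv2.imwrite('pics/w6c.png',cv2.resize(im[80:240,225:345],None,fx=5,fy=5,interpolation=2)[:600] if 0 else cv2.resize(im[140:240,225:345],None,fx=6,fy=6,interpolation=2))
for X in [(-.065,.09,.046),(-.065,-.09,.046),(.065,-.09,.046),(-.043,.016,.078),(-.017,-.016,.078),(-.043,-.016,.078)]:print(X,proj('wrist',case(*X),p).round(1))
E
```

```text
(-0.065, 0.09, 0.046) [226.8  81.7]
(-0.065, -0.09, 0.046) [231.3 235.1]
(0.065, -0.09, 0.046) [335.4 235.5]
(-0.043, 0.016, 0.078) [247.  156.6]
(-0.017, -0.016, 0.078) [271.5 186.2]
(-0.043, -0.016, 0.078) [247.3 186.1]
```

View pics/w6c.png

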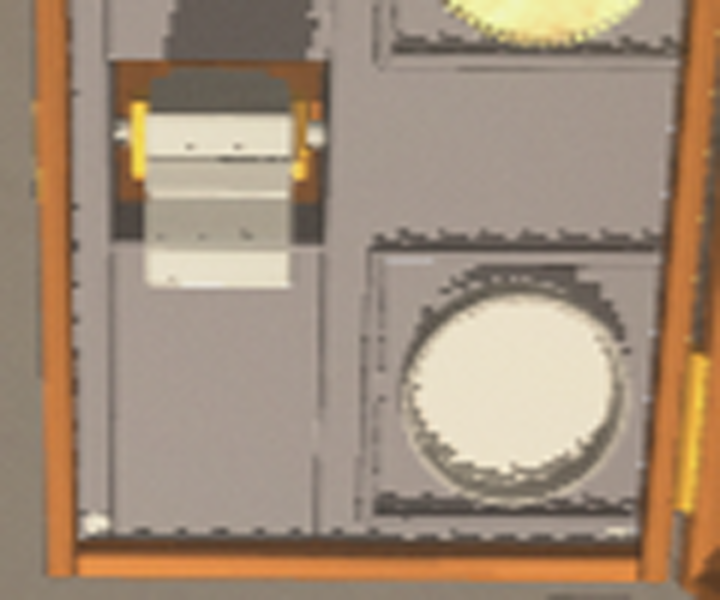

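```bash
python3 -m handwheel '[[-0.1,0.1,2.5,0.005],[0,0,4,0],[0,0,4,0],[0,0,3,0],[0,0,1,0],[0,0,0,0]]' 4.4 25
python3 - <<'E'
from h import *
st()
import pickle;pickle.dump(camera_params('wrist'),open('w7.pkl','wb'))
cv2.imwrite('pics/w7.png',snapshot('wrist')[:,:,::-1])
E
```

```text
time: 9.6
tool_pos: [0.5216, -0.002, 0.0994]
eef_rot: [0.605, 0.796, -0.001, -0.001]
contact_force: [0.0, -0.6, 0.5]
finger_gap: 0.0442
t 9.6 case-frame tcp mm [-28.9  -1.5  99.4] yaw-case -0.0019 F [ 0.  -0.6  0.5] gap 44.2 q [-0.09  0.48  1.83 -0.    0.83 -0.37]
```

View pics/w7.png

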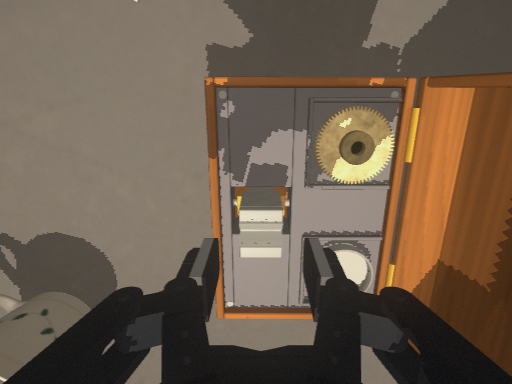

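```bash
python3 - <<'E'
from h import *
import pickle;p=pickle.load(open('w7.pkl','rb'));print(p['cx'],p['cy'])
im=cv2.imread('pics/w7.png');cv2.imwrite('pics/w7c.png',cv2.resize(im[180:300,200:330],None,fx=5,fy=5,interpolation=2))
E
```

```text
260.8073587705601 191.50045725065445
```

View pics/w7c.png

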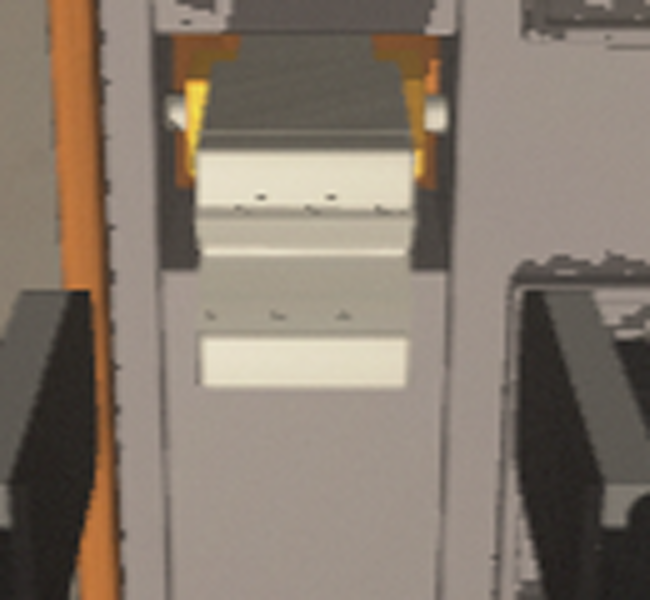

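```bash
python3 - <<'E'
from h import *
import pickle;p=pickle.load(open('w7.pkl','rb'))
for q in [(239.6,210),(282.6,210),(240.4,257.6),(281.6,257.6)]:
    d=onz('wrist',q,.078,p)-case(0,0,0);print(d@cx*1e3,d@cy*1e3)
for X in [(-.065,.09,.046),(-.065,-.09,.046)]:print(proj('wrist',case(*X),p))
E
```

```text
-40.36636204129287 13.770875661296268
-15.367533009687259 13.717967829336612
-40.64398599205524 -17.6035663976519
-15.36049364695462 -17.650488529433105
[199.30036728  72.87457787]
[214.35846654 317.53764548]
```

```bash
python3 -m handwheel '[[0,0,2.5,0],[0,0,2.3,0],[0,0,0,0]]'
python3 - <<'E'
from h import *
st()
E
python3 -m handwheel '[[0,0,0,0],[0,0,0,0],[0,0,0,0],[0,0,0,0]]' 2 25
python3 - <<'E'
from h import *
st()
cv2.imwrite('pics/w8.png',snapshot('wrist')[:,:,::-1])
cv2.imwrite('pics/s8.png',snapshot('scene')[:,:,::-1])
im=cv2.imread('pics/s8.png');cv2.imwrite('pics/s8c.png',cv2.resize(im[110:260,220:380],None,fx=4,fy=4,interpolation=2))
E
```

```text
time: 9.95
tool_pos: [0.5217, -0.002, 0.0517]
eef_rot: [0.605, 0.796, -0.0, -0.001]
contact_force: [-0.5, -0.5, 0.9]
finger_gap: 0.0442
t 9.95 case-frame tcp mm [-28.8  -1.5  51.7] yaw-case -0.0025 F [-0.5 -0.5  0.9] gap 44.2 q [-0.09  0.56  1.85 -0.    0.73 -0.36]
time: 10.35
tool_pos: [0.5223, -0.0022, 0.0539]
eef_rot: [0.605, 0.796, 0.0, 0.001]
contact_force: [-4.5, -1.9, 7.3]
finger_gap: 0.0256
t 10.35 case-frame tcp mm [-28.2  -2.   53.9] yaw-case -0.0027 F [-4.5 -1.9  7.3] gap 25.6 q [-0.09  0.56  1.85 -0.    0.73 -0.36]
```

View pics/w8.png

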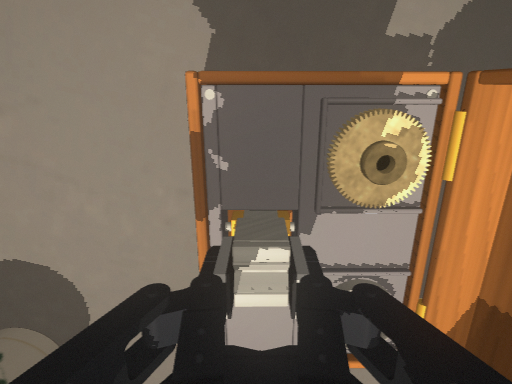

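View pics/s8c.png

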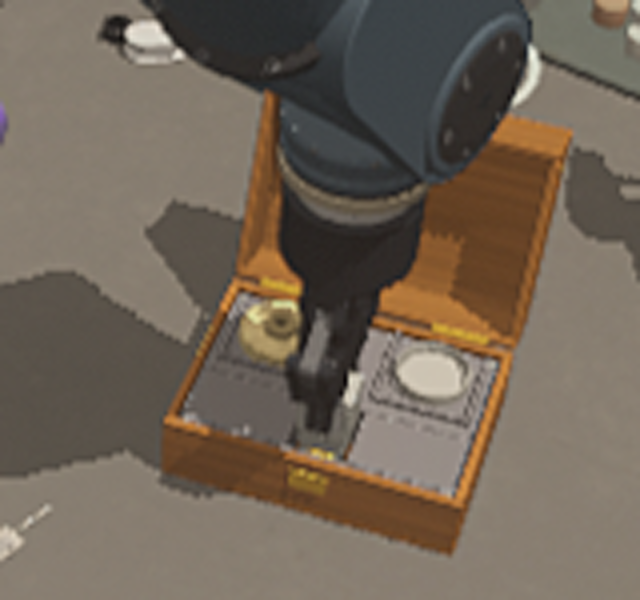

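```bash
python3 -m handwheel '[[0.3,0,-0.1,0],[0.3,0,-0.05,0],[0.2,0,0,0],[0,0,0,0]]'
python3 - <<'E'
from h import *
st()
cv2.imwrite('pics/w9.png',snapshot('wrist')[:,:,::-1])
E
```

```text
time: 10.85
tool_pos: [0.52, 0.0055, 0.0541]
eef_rot: [0.605, 0.796, 0.0, 0.0]
contact_force: [0.7, -3.1, -9.7]
finger_gap: 0.0249
t 10.85 case-frame tcp mm [-28.4   6.1  54.1] yaw-case -0.0035 F [ 0.7 -3.1 -9.7] gap 24.9 q [-0.08  0.55  1.86 -0.    0.73 -0.35]
```

View pics/w9.png

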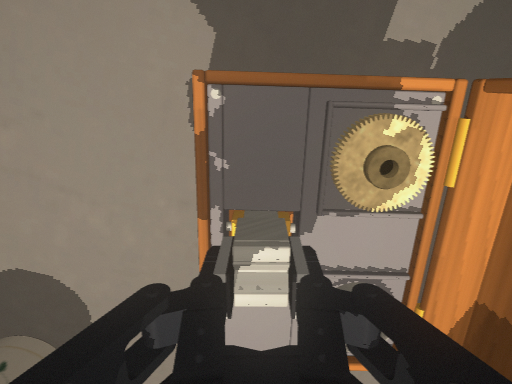

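The case edge in the wrist view hardly moved while the gripper moved 8 mm, so the case may have slid. Checking.

```bash
python3 - <<'E'
from h import *
cv2.imwrite('pics/s9.png',snapshot('scene')[:,:,::-1])
a=cv2.imread('pics/s8.png');b=cv2.imread('pics/s9.png');o=cv2.imread('pics/s5.png')
cv2.imwrite('pics/cmp.png',np.hstack([cv2.resize(x[185:255,240:350],None,fx=3.5,fy=3.5,interpolation=2) for x in (o,b)]))
# phase correlation of front-left corner patch
def sh(A,B,r):
    A,B=[cv2.cvtColor(x,cv2.COLOR_BGR2GRAY)[r[1]:r[3],r[0]:r[2]].astype(np.float32) for x in(A,B)]
    return cv2.phaseCorrelate(A,B,cv2.createHanningWindow(A.shape[::-1],cv2.CV_32F))
for r in [(315,200,355,245),(255,205,300,240)]: print(sh(o,a,r),sh(o,b,r),sh(a,b,r))
X=case(-.065,-.09,.02);print(proj('scene',X+cy*.007)-proj('scene',X))
E
```

```text
((-0.010062752074691872, 0.4827126461144573), 1.004227267106374) ((-3.5092364899157538, 0.2904023464419758), 0.7040654585096571) ((-3.53994478503175, 0.3307520360414742), 0.7071399280760023)
((0.5391335989410244, 0.35876110497387614), 0.5678953312061451) ((1.0771704588607491, -0.46453609953501385), 0.32641318992332174) ((-2.244253041364754, -1.3903592692399371), 0.6952361354121456)
[-2.98565984 -0.85267716]
```

View pics/cmp.png

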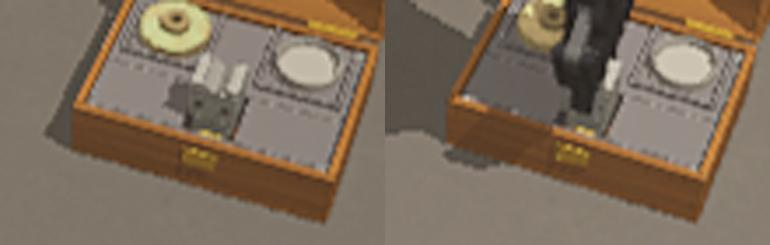

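The case slid about 7 mm to the left with the upward pull on it. The pads and cheeks held the block rigid and the weight on the table was too small. I'll drag it back the same way, then rock while pressing down.

```bash
python3 -m handwheel '[[-0.2,0,0,0],[-0.3,0,0,0],[-0.3,0,0,0],[0,0,0,0]]'
cat >> h.py <<'E'
def sh(A,B,r):
    A,B=[cv2.cvtColor(x,cv2.COLOR_BGR2GRAY)[r[1]:r[3],r[0]:r[2]].astype(np.float32) for x in(A,B)]
    return np.round(cv2.phaseCorrelate(A,B,cv2.createHanningWindow(A.shape[::-1],cv2.CV_32F)),2)
def casechk(name):
    im=snapshot('scene')[:,:,::-1].copy(); cv2.imwrite(f'pics/{name}.png',im); o=cv2.imread('pics/s5.png')
    X=case(-.065,-.09,.02)
    J=np.array([(proj('scene',X+d*.005)-proj('scene',X))/5 for d in (cx,cy)]).T
    for r in [(315,200,355,245),(312,212,352,252)]:
        v,c=cv2.phaseCorrelate(*[cv2.cvtColor(x,cv2.COLOR_BGR2GRAY)[r[1]:r[3],r[0]:r[2]].astype(np.float32) for x in(o,im)],cv2.createHanningWindow((r[2]-r[0],r[3]-r[1]),cv2.CV_32F)); 
        print('shift px',np.round(v,2),'mm in case xy',np.round(np.linalg.solve(J,v),1),round(c,2))
E
python3 - <<'E'
from h import *
st(); casechk('s10')
im=cv2.imread('pics/s10.png');cv2.imwrite('pics/s10c.png',cv2.resize(im[185:255,240:370],None,fx=6,fy=6,interpolation=2))
E
```

```text
time: 11.35
tool_pos: [0.5218, -0.0012, 0.054]
eef_rot: [0.605, 0.796, 0.0, -0.001]
contact_force: [-2.7, 7.3, -1.6]
finger_gap: 0.0253
t 11.35 case-frame tcp mm [-28.5  -0.8  54. ] yaw-case -0.0028 F [-2.7  7.3 -1.6] gap 25.3 q [-0.09  0.56  1.85  0.    0.73 -0.36]
shift px [-1.16  0.2 ] mm in case xy [-1.5  2.3] 0.79
shift px [-1.35 -0.1 ] mm in case xy [-0.8  3. ] 0.92
```

View pics/s10c.png

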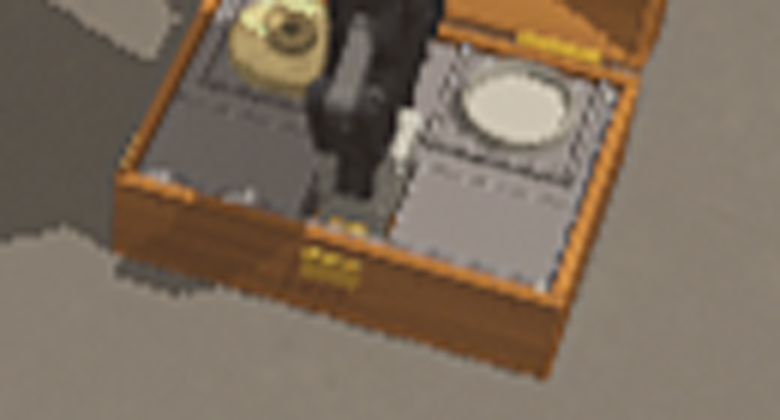

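```bash
python3 -m handwheel '[[-0.2,0,-0.05,0],[-0.2,0,0,0],[0,0,0,0]]' - 20
python3 - <<'E'
from h import *
st(); casechk('s11')
cv2.imwrite('pics/w11.png',snapshot('wrist')[:,:,::-1])
E
```

```text
time: 11.7
tool_pos: [0.5225, -0.0051, 0.054]
eef_rot: [0.605, 0.796, 0.0, -0.001]
contact_force: [-1.9, 6.0, -6.8]
finger_gap: 0.0252
t 11.7 case-frame tcp mm [-28.9  -4.8  54. ] yaw-case -0.002 F [-1.9  6.  -6.8] gap 25.2 q [-0.1   0.56  1.85  0.    0.73 -0.37]
shift px [-0.23  0.16] mm in case xy [-0.6  0.4] 0.9
shift px [-0.24 -0.21] mm in case xy [0.4 0.7] 0.92
```

View pics/w11.png

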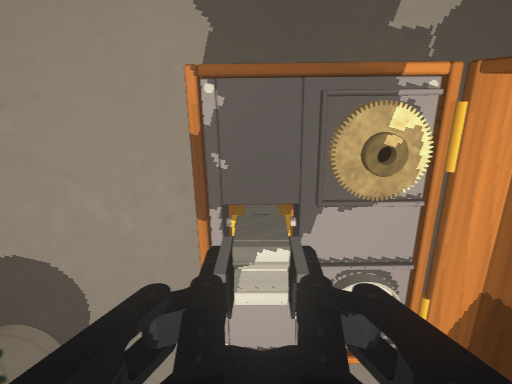

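```bash
python3 -m handwheel '[[0,0,0.15,0],[0,0,0.15,0],[0.2,0,0,0],[0.3,0,0,0],[0,0,0,0]]' - 20
python3 - <<'E'
from h import *
st()
E
python3 -m handwheel '[[0.3,0,0,0],[0.2,0,0,0],[0,0,0,0]]'
python3 - <<'E'
from h import *
st(); casechk('s12')
E
```

```text
time: 12.3
tool_pos: [0.5229, -0.0023, 0.0533]
eef_rot: [0.604, 0.797, -0.0, 0.002]
contact_force: [-6.4, -10.8, 18.2]
finger_gap: 0.0254
t 12.3 case-frame tcp mm [-27.7  -2.1  53.3] yaw-case -0.0011 F [ -6.4 -10.8  18.2] gap 25.4 q [-0.09  0.56  1.85 -0.    0.73 -0.36]
time: 12.6
tool_pos: [0.5214, 0.0025, 0.0528]
eef_rot: [0.604, 0.797, -0.0, 0.002]
contact_force: [-3.7, -11.6, 11.2]
finger_gap: 0.0252
t 12.6 case-frame tcp mm [-27.9   2.8  52.8] yaw-case -0.0014 F [ -3.7 -11.6  11.2] gap 25.2 q [-0.08  0.56  1.86 -0.    0.72 -0.35]
shift px [-0.26  0.16] mm in case xy [-0.7  0.4] 0.91
shift px [-0.18 -0.23] mm in case xy [0.5 0.5] 0.91
```

```bash
python3 -m handwheel '[[0.2,0,0.05,0],[0.2,0,0,0],[0,0,0,0]]'
python3 - <<'E'
from h import *
st(); casechk('s13')
cv2.imwrite('pics/w13.png',snapshot('wrist')[:,:,::-1])
im=cv2.imread('pics/w13.png');cv2.imwrite('pics/w13c.png',cv2.resize(im[190:320,200:330],None,fx=4.5,fy=4.5,interpolation=2))
im=cv2.imread('pics/s13.png');cv2.imwrite('pics/s13c.png',cv2.resize(im[185:255,260:340],None,fx=8,fy=8,interpolation=2))
E
```

```text
time: 12.95
tool_pos: [0.5203, 0.0064, 0.0521]
eef_rot: [0.605, 0.797, -0.0, 0.002]
contact_force: [-3.8, -11.3, 10.0]
finger_gap: 0.0255
t 12.95 case-frame tcp mm [-27.9   6.9  52.1] yaw-case -0.0015 F [ -3.8 -11.3  10. ] gap 25.5 q [-0.08  0.56  1.86 -0.    0.72 -0.35]
shift px [-0.26  0.19] mm in case xy [-0.8  0.4] 0.92
shift px [-0.23 -0.24] mm in case xy [0.5 0.7] 0.91
```

View pics/w13c.png

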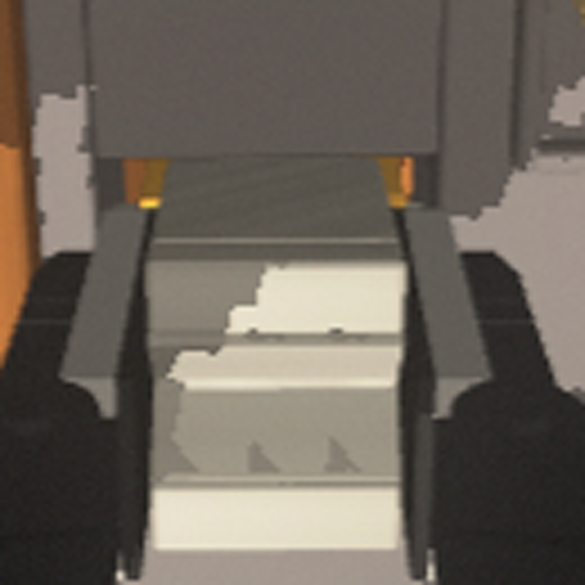

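View pics/s13c.png

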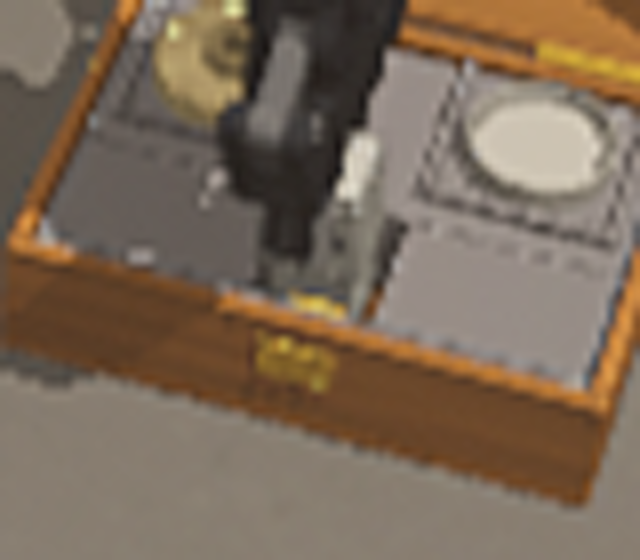

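The block is now tilted to +y, with a gap at its right side, and the case hasn't moved. Next I'll relax the side load a little and pull up gently while it is tilted.

```bash
python3 -m handwheel '[[-0.04,0,-0.1,0],[-0.03,0,-0.1,0],[0,0,-0.05,0],[0,0,0,0]]'
python3 - <<'E'
from h import *
st(); casechk('s14')
E
```

```text
time: 13.45
tool_pos: [0.5195, 0.007, 0.0528]
eef_rot: [0.605, 0.796, 0.0, -0.0]
contact_force: [3.1, -2.4, -14.2]
finger_gap: 0.0254
t 13.45 case-frame tcp mm [-28.4   7.7  52.8] yaw-case -0.0029 F [  3.1  -2.4 -14.2] gap 25.4 q [-0.08  0.56  1.86  0.    0.73 -0.35]
shift px [-0.27  0.23] mm in case xy [-0.9  0.4] 0.96
shift px [-0.44 -0.4 ] mm in case xy [0.8 1.2] 0.86
```

```bash
python3 -m handwheel '[[0,0,0.1,0],[-0.1,0,0.12,0],[-0.3,0,0,0],[-0.4,0,0,0],[-0.4,0,0,0],[0,0,0,0]]'
python3 - <<'E'
from h import *
st()
E
python3 -m handwheel '[[-0.4,0,0,0],[-0.3,0,0,0],[0,0,0,0]]'
python3 - <<'E'
from h import *
st(); casechk('s15')
cv2.imwrite('pics/w15.png',snapshot('wrist')[:,:,::-1])
im=cv2.imread('pics/w15.png');cv2.imwrite('pics/w15c.png',cv2.resize(im[190:320,200:330],None,fx=4.5,fy=4.5,interpolation=2))
im=cv2.imread('pics/s15.png');cv2.imwrite('pics/s15c.png',cv2.resize(im[185:255,260:340],None,fx=8,fy=8,interpolation=2))
E
```

```text
time: 14.1
tool_pos: [0.5223, -0.0035, 0.0518]
eef_rot: [0.605, 0.796, 0.0, -0.001]
contact_force: [-5.2, 8.6, 8.1]
finger_gap: 0.0256
t 14.1 case-frame tcp mm [-28.7  -3.1  51.8] yaw-case -0.0031 F [-5.2  8.6  8.1] gap 25.6 q [-0.1   0.56  1.85  0.    0.73 -0.37]
time: 14.4
tool_pos: [0.5239, -0.0101, 0.0513]
eef_rot: [0.605, 0.796, 0.0, -0.001]
contact_force: [-3.4, 7.9, 2.2]
finger_gap: 0.0255
t 14.4 case-frame tcp mm [-28.9 -10.   51.3] yaw-case -0.003 F [-3.4  7.9  2.2] gap 25.5 q [-0.11  0.57  1.85  0.    0.73 -0.38]
shift px [-0.39 -0.03] mm in case xy [-0.2  0.9] 0.9
shift px [-0.05 -0.15] mm in case xy [0.4 0.2] 0.99
```

View pics/w15c.png

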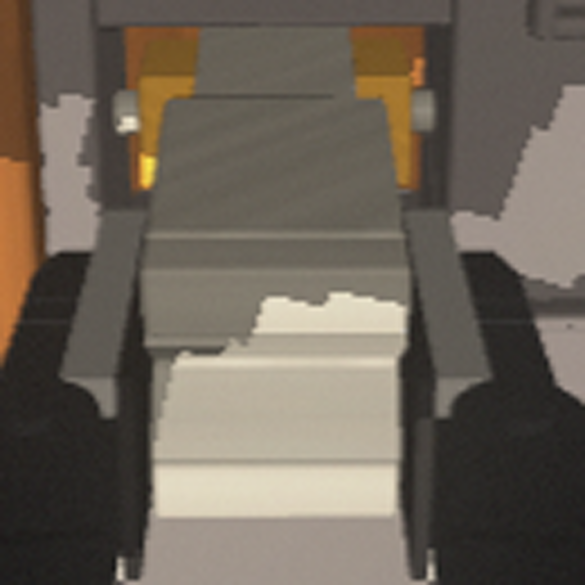

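View pics/s15c.png

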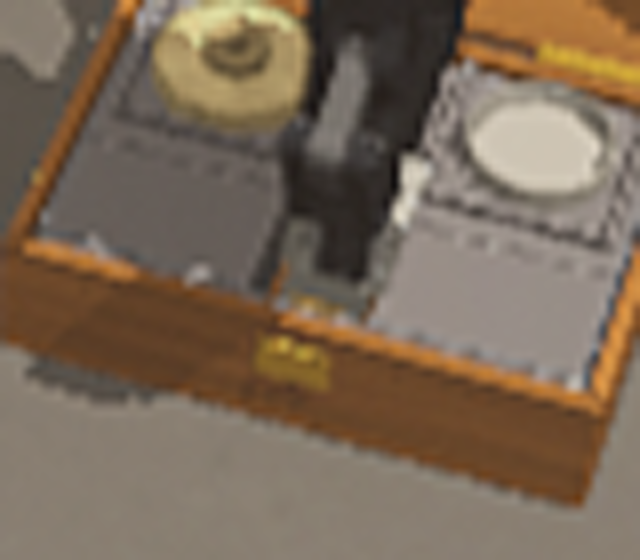

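The block now tilts clearly the other way. The head's lower edge and the cheeks are visible on the +y side, and the case has moved less than 1 mm. Pull up here.

```bash
python3 -m handwheel '[[0.03,0,-0.08,0],[0.03,0,-0.08,0],[0,0,0,0],[0,0,0,0]]'
python3 - <<'E'
from h import *
st()
E
```

```text
time: 14.9
tool_pos: [0.524, -0.0106, 0.052]
eef_rot: [0.605, 0.796, -0.0, -0.001]
contact_force: [-0.3, 4.5, -14.3]
finger_gap: 0.0256
t 14.9 case-frame tcp mm [-28.9 -10.4  52. ] yaw-case -0.0026 F [ -0.3   4.5 -14.3] gap 25.6 q [-0.11  0.56  1.85  0.    0.73 -0.38]
```

```bash
python3 -m handwheel '[[0,0,0,0],[0,0,0,0],[0,0,0,0]]'
python3 - <<'E'
from h import *
st();casechk('s16')
cv2.imwrite('pics/w16.png',snapshot('wrist')[:,:,::-1])
im=cv2.imread('pics/w16.png');cv2.imwrite('pics/w16c.png',cv2.resize(im[190:320,200:330],None,fx=4.5,fy=4.5,interpolation=2))
E
```

```text
time: 15.2
tool_pos: [0.524, -0.0108, 0.0522]
eef_rot: [0.605, 0.796, -0.0, -0.0]
contact_force: [-0.2, 3.1, -14.5]
finger_gap: 0.0253
t 15.2 case-frame tcp mm [-28.9 -10.6  52.2] yaw-case -0.0029 F [ -0.2   3.1 -14.5] gap 25.3 q [-0.11  0.56  1.85 -0.    0.73 -0.38]
shift px [ 0.11 -0.01] mm in case xy [ 0.1 -0.2] 1.03
shift px [-0.05 -0.31] mm in case xy [0.8 0.3] 1.09
```

View pics/w16c.png

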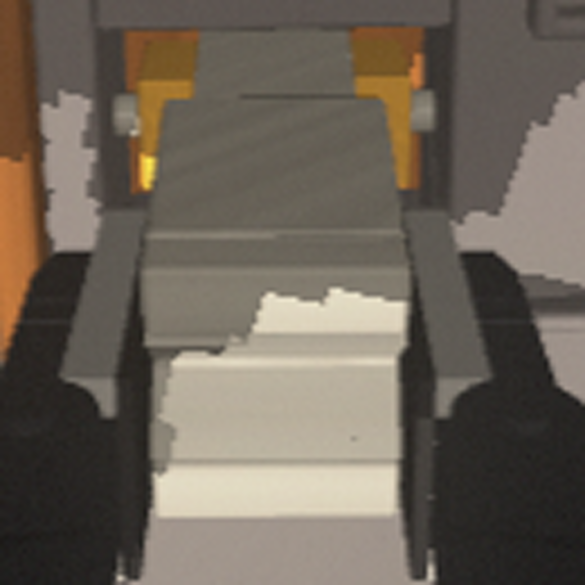

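```bash
python3 -m handwheel '[[0.2,0,0.1,0],[0.4,0,0,0],[0.5,0,0,0],[0.5,0,0,0],[0.4,0,0,0],[0,0,0,0]]'
python3 - <<'E'
from h import *
st();casechk('s17')
E
```

```text
time: 15.9
tool_pos: [0.5198, 0.0084, 0.0518]
eef_rot: [0.605, 0.796, 0.0, 0.001]
contact_force: [-0.1, -2.0, -13.1]
finger_gap: 0.0255
t 15.9 case-frame tcp mm [-27.8   9.   51.8] yaw-case -0.0038 F [ -0.1  -2.  -13.1] gap 25.5 q [-0.07  0.56  1.86 -0.    0.72 -0.34]
shift px [-8.21 -0.81] mm in case xy [-4.4 18.2] 0.34
shift px [-8.43 -1.58] mm in case xy [-2.4 19.2] 0.66
```

Pulling while swinging dragged the whole case about 18 mm, so I'll drag it straight back the same way before anything else.

```bash
python3 -m handwheel '[[-0.2,0,0,0],[-0.4,0,0,0],[-0.5,0,0,0],[-0.5,0,0,0],[-0.4,0,0,0],[0,0,0,0]]'
python3 - <<'E'
from h import *
st();casechk('s18')
im=cv2.imread('pics/s18.png');o=cv2.imread('pics/s5.png')
cv2.imwrite('pics/cmp.png',np.hstack([cv2.resize(x[185:255,250:350],None,fx=4,fy=4,interpolation=2) for x in (o,im)]))
E
```

```text
time: 16.55
tool_pos: [0.5242, -0.0108, 0.0515]
eef_rot: [0.605, 0.796, -0.0, -0.0]
contact_force: [-2.6, 3.1, -8.4]
finger_gap: 0.0258
t 16.55 case-frame tcp mm [-28.7 -10.7  51.5] yaw-case -0.0022 F [-2.6  3.1 -8.4] gap 25.8 q [-0.11  0.57  1.85  0.    0.73 -0.38]
shift px [ 0.31 -0.03] mm in case xy [ 0.3 -0.7] 0.96
shift px [ 0.21 -0.52] mm in case xy [ 1.7 -0.1] 0.93
```

View pics/cmp.png

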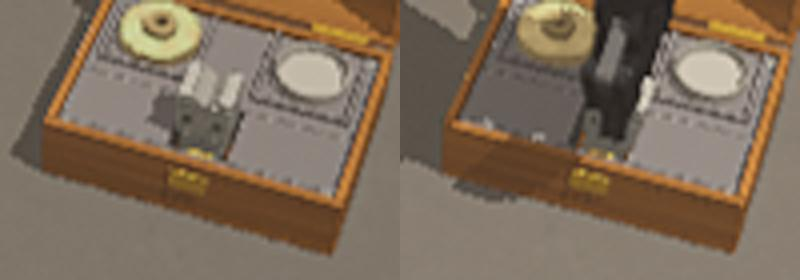

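The case is back within about 1 mm. Before pulling again I'll measure the actual block tilt from the wrist image.

```bash
cat >> h.py <<'E'
# tilt estimate from wrist crop rows (crop origin 200,190 scale 4.5): bottom +y head edge yb(xl,xr), top -y edge etc.
def head_pose(img_pts,obj_pts,p):
    K=np.array([[p['fx'],0,p['cx']],[0,p['fy'],p['cy']],[0,0,1.]])
    ok,r,t=cv2.solvePnP(np.array(obj_pts,float),np.array(img_pts,float),K,None,flags=cv2.SOLVEPNP_SQPNP)
    Rw=p['R'].T@cv2.Rodrigues(r)[0]; tw=p['R'].T@(t[:,0]-p['t'])
    Rc=np.array([cx,cy,cz])@Rw; d=tw-case(0,0,0)
    pr=cv2.projectPoints(np.array(obj_pts,float),r,t,K,None)[0][:,0]
    return np.arctan2(Rc[2,1],Rc[1,1]),np.array([d@cx,d@cy,d[2]])*1e3,np.abs(pr-np.array(img_pts)).max(),Rc
E
python3 - <<'E'
from h import *
import pickle
p=pickle.load(open('w7.pkl','rb'))
# predicted rows for upright in w7 crop (200,180,x5)
for nm,y,z in (('bot',14,44),('top+',14,78),('top-',-18,78),('top+8',14,70)):
    q=proj('wrist',case(-.0279-.013,y/1e3,z/1e3),p);print(nm,(q-[200,180])*5)
p=camera_params('wrist')
f=lambda a:[(200+x/4.5,190+y/4.5) for x,y in a]
for yt in (268,235):
  I=f([(163,97),(385,97),(142,yt),(408,yt),(155,518),(400,518)])
  O=[(-.013,.016,.001),(.013,.016,.001),(-.013,.016,.035),(.013,.016,.035),(-.013,-.016,.035),(.013,-.016,.035)]
  print(yt,*head_pose(I,O,p)[:3])
E
```

```text
bot [210.86994251  57.07936462]
top+ [193.36156937 148.17366614]
top- [199.9924243 390.8503995]
top+8 [198.03578078 123.85421507]
268 0.1187652963488286 [-27.73021193  -6.68560005  40.8934959 ] 0.5942273206842401
235 0.010217720077622705 [-27.75422844  -6.91284962  42.89051565] 1.1724922527267267
```

The tilt is only about 0.12 rad because the block also shifted sideways in its play, so the swing has to be wider. Press and go further.

```bash
python3 -m handwheel '[[0,0,0.15,0],[-0.15,0,0.05,0],[-0.15,0,0,0],[-0.1,0,0,0],[0,0,0,0]]'
python3 - <<'E'
from h import *
st();casechk('s19')
cv2.imwrite('pics/w19.png',snapshot('wrist')[:,:,::-1])
im=cv2.imread('pics/w19.png');cv2.imwrite('pics/w19c.png',cv2.resize(im[190:320,200:330],None,fx=4.5,fy=4.5,interpolation=2))
E
```

```text
time: 17.1
tool_pos: [0.5255, -0.0139, 0.0505]
eef_rot: [0.605, 0.796, 0.0, -0.0]
contact_force: [-6.6, 8.6, 8.4]
finger_gap: 0.0253
t 17.1 case-frame tcp mm [-28.4 -14.   50.5] yaw-case -0.0031 F [-6.6  8.6  8.4] gap 25.3 q [-0.12  0.57  1.84  0.    0.73 -0.39]
shift px [ 0.3 -0. ] mm in case xy [ 0.2 -0.6] 0.94
shift px [ 0.24 -0.42] mm in case xy [ 1.4 -0.2] 0.91
```

View pics/w19c.png

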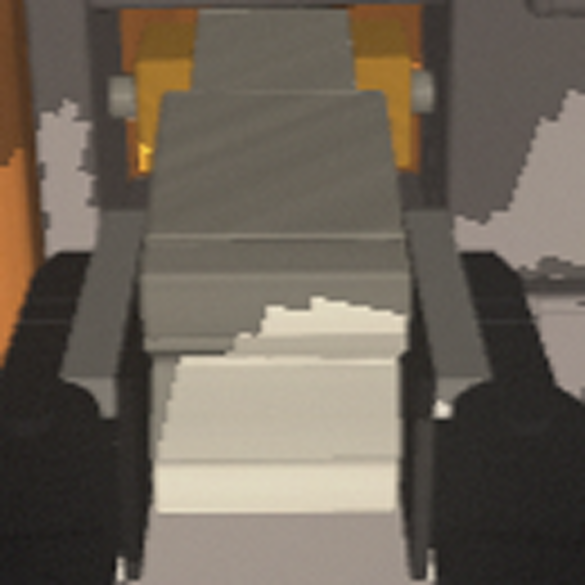

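```bash
python3 - <<'E'
from h import *
p=camera_params('wrist')
f=lambda a:[(200+x/4.5,190+y/4.5) for x,y in a]
I=f([(163,91),(386,91),(142,271),(409,271),(156,512),(398,512)])
O=[(-.013,.016,.001),(.013,.016,.001),(-.013,.016,.035),(.013,.016,.035),(-.013,-.016,.035),(.013,-.016,.035)]
print(*head_pose(I,O,p)[:3])
I=f([(163,97),(385,97),(142,268),(408,268),(155,518),(400,518)])
E
python3 -m handwheel '[[0.03,0,-0.08,0],[0.03,0,-0.08,0],[0,0,0,0]]'
python3 - <<'E'
from h import *
st()
E
python3 -m handwheel '[[0,0,-0.05,0],[0,0,0,0],[0,0,0,0],[0,0,0,0]]'
python3 - <<'E'
from h import *
st();casechk('s20')
E
```

```text
0.1547413130567726 [-27.34154293  -9.10915114  39.42699691] 0.4437985144797949
time: 17.5
tool_pos: [0.5253, -0.0139, 0.0509]
eef_rot: [0.605, 0.796, 0.0, -0.0]
contact_force: [0.7, 4.2, -13.3]
finger_gap: 0.0255
t 17.5 case-frame tcp mm [-28.6 -14.   50.9] yaw-case -0.0027 F [  0.7   4.2 -13.3] gap 25.5 q [-0.12  0.57  1.84  0.    0.73 -0.39]
time: 17.9
tool_pos: [0.5253, -0.0141, 0.0514]
eef_rot: [0.605, 0.796, -0.0, -0.0]
contact_force: [0.6, 3.9, -14.8]
finger_gap: 0.0255
t 17.9 case-frame tcp mm [-28.6 -14.2  51.4] yaw-case -0.0029 F [  0.6   3.9 -14.8] gap 25.5 q [-0.12  0.57  1.84 -0.    0.73 -0.39]
shift px [ 0.24 -0.32] mm in case xy [ 1.1 -0.3] 0.98
shift px [ 0.69 -0.19] mm in case xy [ 1.1 -1.3] 1.04
```

```bash
python3 -m handwheel '[[0,0,0.15,0],[-0.1,0,0.1,0],[-0.15,0,0,0],[-0.15,0,0,0],[0,0,0,0]]'
python3 - <<'E'
from h import *
st();casechk('s21')
cv2.imwrite('pics/w21.png',snapshot('wrist')[:,:,::-1])
im=cv2.imread('pics/w21.png');cv2.imwrite('pics/w21c.png',cv2.resize(im[190:320,200:330],None,fx=4.5,fy=4.5,interpolation=2))
im=cv2.imread('pics/s21.png');cv2.imwrite('pics/s21c.png',cv2.resize(im[185:255,260:340],None,fx=8,fy=8,interpolation=2))
import pickle; p=pickle.load(open('w7.pkl','rb'))
f=lambda a:[(200+x/5,180+y/5) for x,y in a]
O=[(-.013,.016,.035),(.013,.016,.035),(-.013,-.016,.035),(.013,-.016,.035)]
print('upright',*head_pose(f([(198,150),(413,150),(202,388),(408,388)]),O,p)[:3])
E
```

```text
time: 18.45
tool_pos: [0.5262, -0.0167, 0.0502]
eef_rot: [0.605, 0.796, 0.001, -0.001]
contact_force: [-6.9, 14.7, 7.4]
finger_gap: 0.0251
t 18.45 case-frame tcp mm [-28.5 -16.9  50.2] yaw-case -0.0033 F [-6.9 14.7  7.4] gap 25.1 q [-0.12  0.57  1.84  0.    0.73 -0.39]
shift px [ 0.67 -0.06] mm in case xy [ 0.7 -1.4] 0.98
shift px [ 0.55 -0.14] mm in case xy [ 0.8 -1.1] 1.17
upright -0.03103876505632564 [-28.11438406  -5.78440157  37.32594728] 0.0687352274799764
```

View pics/w21c.png

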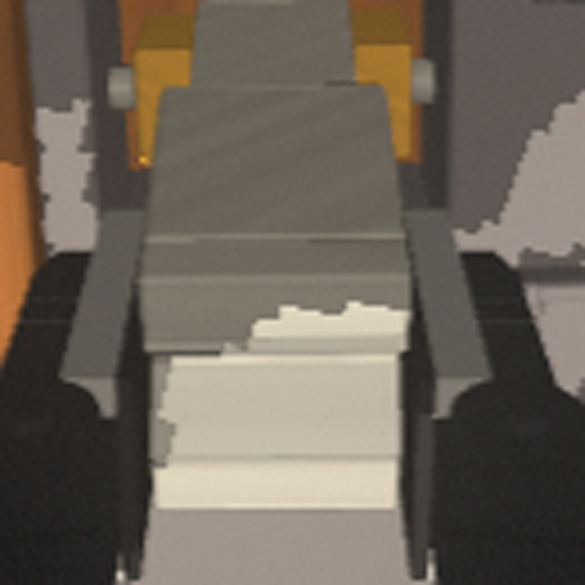

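View pics/s21c.png

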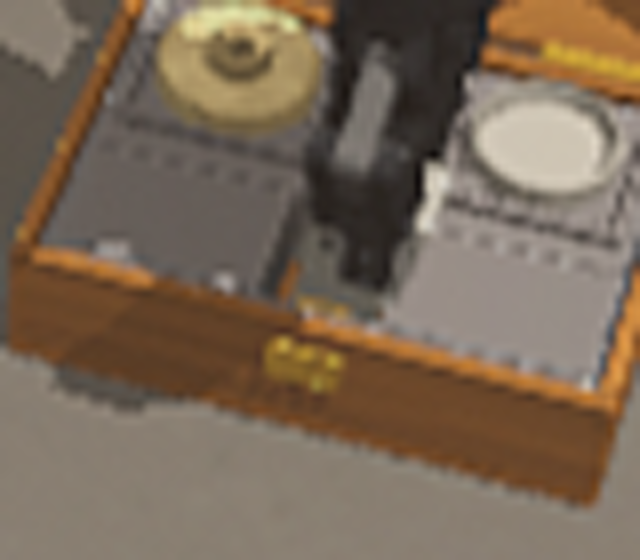

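```bash
python3 -m handwheel '[[0.05,0,-0.07,0],[0.05,0,-0.07,0],[0,0,0,0]]'
python3 - <<'E'
from h import *
st()
p=camera_params('wrist');f=lambda a:[(200+x/4.5,190+y/4.5) for x,y in a]
O=[(-.013,.016,.001),(.013,.016,.001),(-.013,.016,.035),(.013,.016,.035),(-.013,-.016,.035),(.013,-.016,.035)]
print(*head_pose(f([(163,87),(386,87),(142,275),(410,275),(156,508),(398,508)]),O,p)[:3])
E
python3 -m handwheel '[[0,0,0,0],[0,0,0,0],[0,0,-0.05,0],[0,0,0,0],[0,0,0,0]]'
python3 - <<'E'
from h import *
st();casechk('s22')
E
```

```text
time: 18.85
tool_pos: [0.5261, -0.0168, 0.0504]
eef_rot: [0.605, 0.796, 0.0, -0.0]
contact_force: [-0.4, 5.0, -13.3]
finger_gap: 0.0251
t 18.85 case-frame tcp mm [-28.6 -17.   50.4] yaw-case -0.0028 F [ -0.4   5.  -13.3] gap 25.1 q [-0.12  0.57  1.84  0.    0.73 -0.39]
0.18372630833721776 [-27.583418   -11.30815266  39.08637685] 0.37773190363847675
time: 19.35
tool_pos: [0.5261, -0.017, 0.0508]
eef_rot: [0.605, 0.796, -0.0, -0.0]
contact_force: [0.3, 4.2, -15.0]
finger_gap: 0.0255
t 19.35 case-frame tcp mm [-28.6 -17.2  50.8] yaw-case -0.003 F [  0.3   4.2 -15. ] gap 25.5 q [-0.12  0.57  1.84 -0.    0.73 -0.39]
shift px [0.76 0.09] mm in case xy [ 0.4 -1.7] 0.95
shift px [ 0.99 -0.78] mm in case xy [ 3.1 -1.6] 0.88
```

```bash
python3 - <<'E'
from h import *
cv2.imwrite('pics/w22.png',snapshot('wrist')[:,:,::-1])
a=cv2.imread('pics/w21.png');b=cv2.imread('pics/w22.png')
cv2.imwrite('pics/cmp.png',np.hstack([cv2.resize(x[180:320,215:310],None,fx=4,fy=4,interpolation=2) for x in (a,b)]))
print('head',sh(a,b,(236,205,286,305)),'case-left',sh(a,b,(185,60,300,200)),'gear',sh(a,b,(320,90,440,220)))
o=cv2.imread('pics/s21.png');n=cv2.imread('pics/s22.png')
for r in [(255,200,300,240),(275,215,320,250),(310,210,350,252),(330,180,370,215),(300,125,365,190)]:print(r,*sh(o,n,r))
E
```

```text
Traceback (most recent call last):
  File "h.py", line 26, in sh
    return np.round(cv2.phaseCorrelate(A,B,cv2.createHanningWindow(A.shape[::-1],cv2.CV_32F)),2)
           ~~~~~~~~^^^^^^^^^^^^^^^^^^^^^^^^^^^^^^^^^^^^^^^^^^^^^^^^^^^^^^^^^^^^^^^^^^^^^^^^^^^^^
ValueError: setting an array element with a sequence. The requested array has an inhomogeneous shape after 1 dimensions. The detected shape was (2,) + inhomogeneous part.
```

View pics/cmp.png

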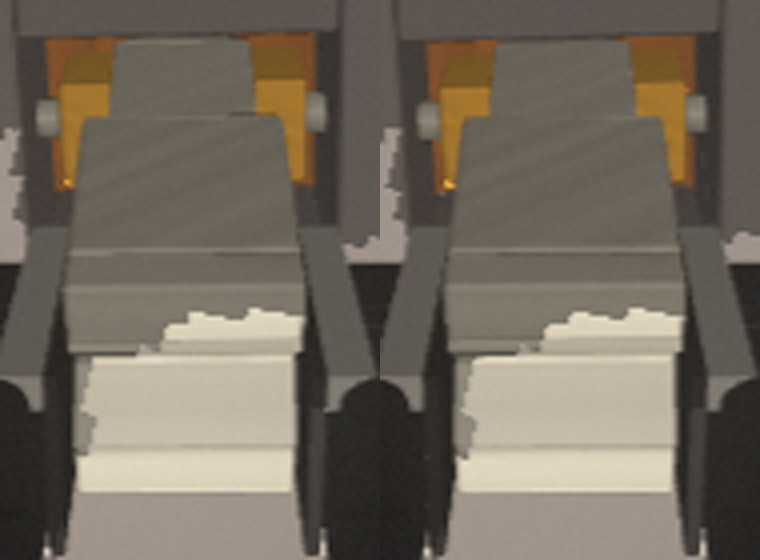

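Upward pull saturates near 14 N, where the case's front edge starts to lift, and the block doesn't creep. So the gain must come from pulling gently while it swings. To lower the pad torque that drags the case, I'll try a lighter, position-limited grip.

```bash
sed -i 's/return np.round(cv2.phaseCorrelate(\(.*\)),2)$/return cv2.phaseCorrelate(\1)/' h.py
python3 -m handwheel '[[0,0,0.1,0],[0,0,0.05,0],[0,0,0,0]]' 2.6 20
python3 - <<'E'
from h import *
st()
E
python3 -m handwheel '[[0.15,0,0,0],[0.25,0,0,0],[0.25,0,0,0],[0,0,0,0]]'
python3 - <<'E'
from h import *
st();casechk('s23')
E
```

```text
time: 19.75
tool_pos: [0.5263, -0.0171, 0.0504]
eef_rot: [0.605, 0.796, -0.0, 0.0]
contact_force: [-5.8, 3.1, 4.0]
finger_gap: 0.0262
t 19.75 case-frame tcp mm [-28.5 -17.4  50.4] yaw-case -0.0032 F [-5.8  3.1  4. ] gap 26.2 q [-0.12  0.57  1.84 -0.    0.73 -0.39]
time: 20.15
tool_pos: [0.5255, -0.012, 0.0508]
eef_rot: [0.605, 0.796, -0.0, 0.002]
contact_force: [-4.5, -7.4, 5.5]
finger_gap: 0.0258
t 20.15 case-frame tcp mm [-27.9 -12.2  50.8] yaw-case -0.0026 F [-4.5 -7.4  5.5] gap 25.8 q [-0.11  0.57  1.85 -0.    0.72 -0.38]
shift px [0.6  0.35] mm in case xy [-0.5 -1.5] 0.84
shift px [ 0.91 -0.62] mm in case xy [ 2.5 -1.5] 0.91
```

```bash
python3 -m handwheel '[[0.1,-0.02,-0.05,0],[0.2,-0.02,-0.03,0],[0.2,0,0,0],[0.2,0,0,0],[0,0,0,0]]' 2.64
python3 - <<'E'
from h import *
st();casechk('s24')
E
```

```text
time: 20.7
tool_pos: [0.5224, -0.0037, 0.0504]
eef_rot: [0.605, 0.796, 0.0, 0.0]
contact_force: [-0.9, 0.0, 0.4]
finger_gap: 0.0264
t 20.7 case-frame tcp mm [-28.6  -3.4  50.4] yaw-case -0.0028 F [-0.9  0.   0.4] gap 26.4 q [-0.1   0.56  1.85  0.    0.72 -0.37]
shift px [0.59 0.34] mm in case xy [-0.5 -1.5] 0.83
shift px [ 0.9  -0.62] mm in case xy [ 2.5 -1.5] 0.91
```

```bash
python3 -m handwheel '[[0,0,0,0],[0,0,-0.05,0],[0,0,-0.05,0],[0,0,-0.05,0]]' 2.58
python3 - <<'E'
from h import *
st()
cv2.imwrite('pics/w25.png',snapshot('wrist')[:,:,::-1])
im=cv2.imread('pics/w25.png');cv2.imwrite('pics/w25c.png',cv2.resize(im[190:320,200:330],None,fx=4.5,fy=4.5,interpolation=2))
E
```

```text
time: 21.15
tool_pos: [0.5218, -0.004, 0.0511]
eef_rot: [0.605, 0.796, -0.0, -0.0]
contact_force: [2.7, 1.0, -11.0]
finger_gap: 0.0259
t 21.15 case-frame tcp mm [-29.3  -3.5  51.1] yaw-case -0.003 F [  2.7   1.  -11. ] gap 25.9 q [-0.1   0.56  1.85  0.    0.73 -0.37]
```

View pics/w25c.png

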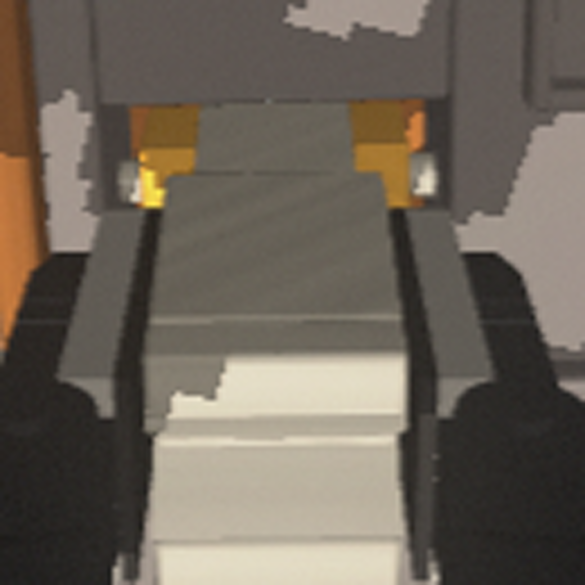

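```bash
python3 -m handwheel '[[0,0,0.1,0],[0,0,0,0],[-0.5,0,0,0],[-0.4,0,0,0],[0,0,0,0]]' 2.8
python3 -m handwheel '[[0,0,0,0],[0,0,0,0],[0,0,-0.06,0],[0,0,0,0]]' 2.58
python3 - <<'E'
from h import *
st();casechk('s26')
cv2.imwrite('pics/w26.png',snapshot('wrist')[:,:,::-1])
im=cv2.imread('pics/w26.png');cv2.imwrite('pics/w26c.png',cv2.resize(im[190:320,200:330],None,fx=4.5,fy=4.5,interpolation=2))
E
```

```text
time: 21.7
tool_pos: [0.5248, -0.0133, 0.0509]
eef_rot: [0.605, 0.796, 0.0, 0.0]
contact_force: [0.2, 0.9, -0.0]
finger_gap: 0.028
time: 22.1
tool_pos: [0.5246, -0.0128, 0.0511]
eef_rot: [0.605, 0.796, -0.0, 0.0]
contact_force: [2.1, -3.1, -3.3]
finger_gap: 0.0258
t 22.1 case-frame tcp mm [-28.9 -12.7  51.1] yaw-case -0.0028 F [ 2.1 -3.1 -3.3] gap 25.8 q [-0.11  0.57  1.85 -0.    0.73 -0.38]
shift px [0.64 0.35] mm in case xy [-0.5 -1.6] 0.85
shift px [ 0.88 -0.63] mm in case xy [ 2.5 -1.4] 0.92
```

View pics/w26c.png

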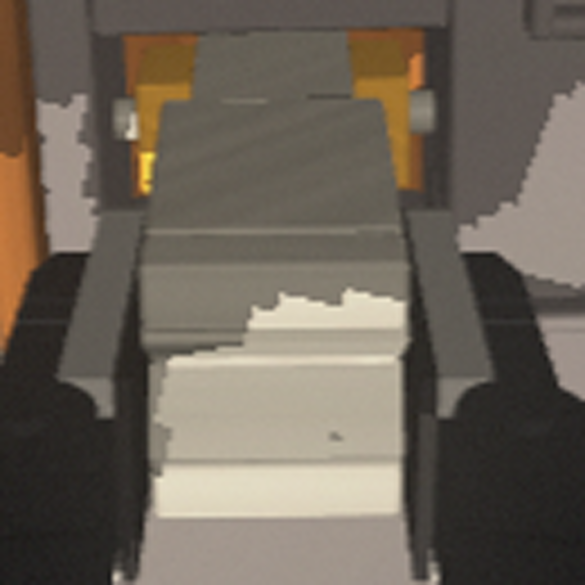

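```bash
python3 -m handwheel '[[0.3,0,0,0],[0.4,0,0,0],[0.4,0,0,0]]' 2.6
python3 - <<'E'
from h import *
st();casechk('s27')
E
python3 -m handwheel '[[0.4,0,0,0],[0.4,0,0,0],[0.2,0,0,0],[0,0,0,0]]'
python3 - <<'E'
from h import *
st();casechk('s28')
cv2.imwrite('pics/w28.png',snapshot('wrist')[:,:,::-1])
im=cv2.imread('pics/w28.png');cv2.imwrite('pics/w28c.png',cv2.resize(im[190:320,200:330],None,fx=4.5,fy=4.5,interpolation=2))
E
```

```text
time: 22.5
tool_pos: [0.5217, -0.0023, 0.0515]
eef_rot: [0.605, 0.796, -0.0, 0.0]
contact_force: [1.3, -5.3, -1.0]
finger_gap: 0.0257
t 22.5 case-frame tcp mm [-28.9  -1.9  51.5] yaw-case -0.0028 F [ 1.3 -5.3 -1. ] gap 25.7 q [-0.09  0.56  1.85 -0.    0.72 -0.36]
shift px [0.68 0.35] mm in case xy [-0.4 -1.7] 0.85
shift px [ 1.14 -0.31] mm in case xy [ 1.8 -2.2] 0.84
time: 22.95
tool_pos: [0.5187, 0.0075, 0.0512]
eef_rot: [0.605, 0.796, -0.0, -0.0]
contact_force: [1.1, -3.0, -3.3]
finger_gap: 0.0262
t 22.95 case-frame tcp mm [-29.1   8.4  51.2] yaw-case -0.0027 F [ 1.1 -3.  -3.3] gap 26.2 q [-0.08  0.56  1.86 -0.    0.72 -0.35]
shift px [0.62 0.33] mm in case xy [-0.4 -1.6] 0.85
shift px [ 0.95 -0.6 ] mm in case xy [ 2.5 -1.6] 0.92
```

View pics/w28c.png

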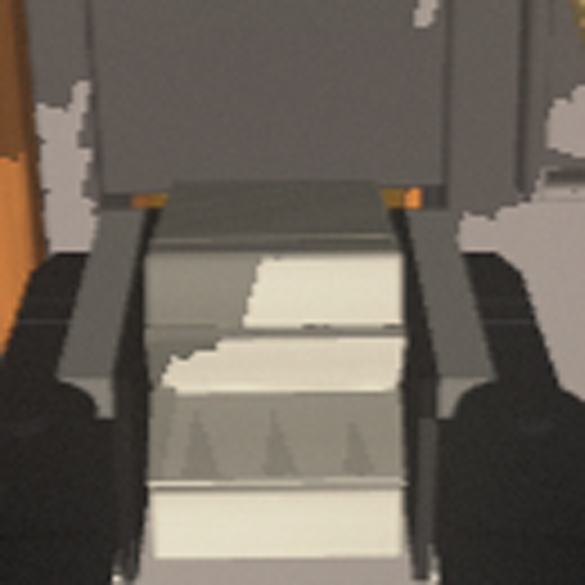

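The light grip works: the side force is only 3–5 N, the block tilts the full way to +y, and the case stayed put. Now repeated swings with a gentle lift.

```bash
python3 -m handwheel '[[-0.2,0,-0.02,0],[-0.4,0,-0.02,0],[-0.4,0,-0.01,0],[-0.4,0,0,0],[-0.4,0,0,0],[-0.3,0,0,0],[0,0,0,0]]'
python3 - <<'E'
from h import *
st();casechk('s29')
E
python3 -m handwheel '[[0.2,0,-0.02,0],[0.4,0,-0.02,0],[0.4,0,-0.01,0],[0.4,0,0,0],[0.4,0,0,0],[0.3,0,0,0],[0,0,0,0]]'
python3 - <<'E'
from h import *
st();casechk('s30')
cv2.imwrite('pics/w30.png',snapshot('wrist')[:,:,::-1])
im=cv2.imread('pics/w30.png');cv2.imwrite('pics/w30c.png',cv2.resize(im[190:320,200:330],None,fx=4.5,fy=4.5,interpolation=2))
E
```

```text
time: 23.75
tool_pos: [0.5241, -0.0122, 0.0516]
eef_rot: [0.605, 0.796, 0.0, -0.001]
contact_force: [0.6, 4.1, -1.5]
finger_gap: 0.0261
t 23.75 case-frame tcp mm [-29.3 -12.   51.6] yaw-case -0.0035 F [ 0.6  4.1 -1.5] gap 26.1 q [-0.11  0.57  1.85  0.    0.73 -0.38]
shift px [0.63 0.35] mm in case xy [-0.5 -1.6] 0.85
shift px [ 0.95 -0.58] mm in case xy [ 2.4 -1.6] 0.93
time: 24.5
tool_pos: [0.5189, 0.0074, 0.0523]
eef_rot: [0.605, 0.796, -0.0, 0.0]
contact_force: [0.6, -3.8, -3.1]
finger_gap: 0.026
t 24.5 case-frame tcp mm [-28.9   8.2  52.3] yaw-case -0.0025 F [ 0.6 -3.8 -3.1] gap 26.0 q [-0.08  0.56  1.86 -0.    0.72 -0.35]
shift px [0.63 0.36] mm in case xy [-0.5 -1.6] 0.85
shift px [ 0.95 -0.61] mm in case xy [ 2.5 -1.6] 0.94
```

View pics/w30c.png

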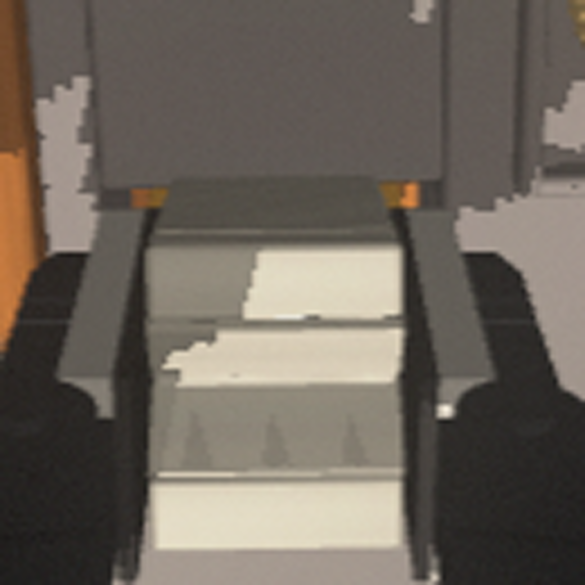

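```bash
python3 -m handwheel '[[-0.2,0,-0.03,0],[-0.4,0,-0.03,0],[-0.4,0,-0.03,0],[-0.4,0,-0.01,0],[-0.4,0,0,0],[-0.3,0,0,0],[0,0,0,0]]'
python3 -m handwheel '[[0.2,0,-0.03,0],[0.4,0,-0.03,0],[0.4,0,-0.03,0],[0.4,0,-0.01,0],[0.4,0,0,0],[0.3,0,0,0],[0,0,0,0]]'
python3 - <<'E'
from h import *
st();casechk('s31')
E
python3 -m handwheel '[[-0.2,0,-0.03,0],[-0.4,0,-0.03,0],[-0.4,0,-0.03,0],[-0.4,0,-0.01,0],[-0.4,0,0,0],[-0.3,0,0,0],[0,0,0,0]]'
python3 - <<'E'
from h import *
st();casechk('s32')
cv2.imwrite('pics/w32.png',snapshot('wrist')[:,:,::-1])
im=cv2.imread('pics/w32.png');cv2.imwrite('pics/w32c.png',cv2.resize(im[190:320,200:330],None,fx=4.5,fy=4.5,interpolation=2))
E
```

```text
time: 25.3
tool_pos: [0.5242, -0.0123, 0.0532]
eef_rot: [0.605, 0.796, 0.0, -0.001]
contact_force: [-1.0, 3.4, -0.9]
finger_gap: 0.0261
time: 26.0
tool_pos: [0.519, 0.0074, 0.0544]
eef_rot: [0.605, 0.796, -0.0, 0.0]
contact_force: [0.5, -3.2, -3.7]
finger_gap: 0.0259
t 26.0 case-frame tcp mm [-28.9   8.2  54.4] yaw-case -0.0026 F [ 0.5 -3.2 -3.7] gap 25.9 q [-0.08  0.55  1.86 -0.    0.73 -0.35]
shift px [0.67 0.33] mm in case xy [-0.4 -1.7] 0.85
shift px [ 0.91 -0.61] mm in case xy [ 2.5 -1.5] 0.92
time: 26.75
tool_pos: [0.5243, -0.0124, 0.0552]
eef_rot: [0.605, 0.796, 0.0, -0.001]
contact_force: [-0.2, 4.0, -2.3]
finger_gap: 0.0262
t 26.75 case-frame tcp mm [-29.1 -12.3  55.2] yaw-case -0.0036 F [-0.2  4.  -2.3] gap 26.2 q [-0.11  0.56  1.85  0.    0.74 -0.38]
shift px [0.64 0.33] mm in case xy [-0.4 -1.6] 0.85
shift px [ 0.96 -0.61] mm in case xy [ 2.5 -1.6] 0.93
```

View pics/w32c.png

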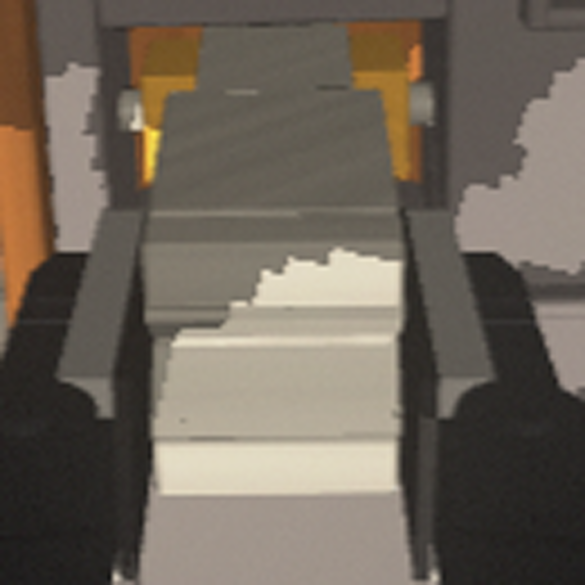

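```bash
python3 - <<'E'
from h import *
p=camera_params('wrist');f=lambda a:[(200+x/4.5,190+y/4.5) for x,y in a]
O=[(-.013,.016,.001),(.013,.016,.001),(-.013,.016,.035),(.013,.016,.035),(-.013,-.016,.035),(.013,-.016,.035)]
print(*head_pose(f([(165,92),(382,92),(144,240),(404,240),(158,493),(400,493)]),O,p)[:3])
# w26 pose: shift camera by tcp difference
import copy
q=copy.copy(p); s=read_state(); d=np.array([.5246,-.0128,.0511])-s['tool_pos']
q['t']=p['t']-p['R']@d
print(*head_pose(f([(163,100),(384,100),(142,262),(408,262),(155,518),(402,518)]),O,q)[:3])
E
```

```text
0.06967258199615184 [-28.08479224  -9.78527382  39.9709231 ] 0.7109613857707302
0.09008690974890006 [-27.92347056  -9.42131011  40.32512068] 0.5382709465884545
```

The PnP check shows the block has not risen: the grip was too light and the pads slid up the head. I'll regrip lower and a touch firmer.

```bash
python3 -m handwheel '[[0,0,0,0],[0,0,0.3,0],[0,0,0.25,0],[0,0,0,0]]' 2.9
python3 -m handwheel '[[0,0,0,0],[0,0,0,0],[0,0,-0.03,0],[0,0,0,0]]' 2.58
python3 - <<'E'
from h import *
st()
E
python3 -m handwheel '[[0.3,0,-0.02,0],[0.4,0,-0.02,0],[0.4,0,0,0],[0,0,0,0]]'
python3 - <<'E'
from h import *
st();casechk('s33')
E
```

```text
time: 27.25
tool_pos: [0.5244, -0.0128, 0.0495]
eef_rot: [0.605, 0.796, -0.0, -0.0]
contact_force: [0.2, 0.4, -0.5]
finger_gap: 0.0287
time: 27.65
tool_pos: [0.5243, -0.0127, 0.0497]
eef_rot: [0.605, 0.796, -0.0, -0.0]
contact_force: [1.8, -0.3, -8.2]
finger_gap: 0.0257
t 27.65 case-frame tcp mm [-29.2 -12.6  49.7] yaw-case -0.0029 F [ 1.8 -0.3 -8.2] gap 25.7 q [-0.11  0.57  1.85 -0.    0.73 -0.38]
time: 28.05
tool_pos: [0.5217, -0.0022, 0.0509]
eef_rot: [0.605, 0.796, -0.0, 0.0]
contact_force: [-0.1, -3.9, -0.7]
finger_gap: 0.0259
t 28.05 case-frame tcp mm [-28.8  -1.7  50.9] yaw-case -0.0024 F [-0.1 -3.9 -0.7] gap 25.9 q [-0.09  0.56  1.85 -0.    0.72 -0.36]
shift px [0.67 0.35] mm in case xy [-0.4 -1.7] 0.85
shift px [ 0.92 -0.62] mm in case xy [ 2.5 -1.5] 0.91
```

```bash
python3 -m handwheel '[[0.3,0,-0.04,0],[0.4,0,-0.02,0],[0.4,0,0.02,0],[0.2,0,0.02,0],[0,0,0,0]]' 2.57
python3 - <<'E'
from h import *
st();casechk('s34')
cv2.imwrite('pics/w34.png',snapshot('wrist')[:,:,::-1])
im=cv2.imread('pics/w34.png');cv2.imwrite('pics/w34c.png',cv2.resize(im[190:320,200:330],None,fx=4.5,fy=4.5,interpolation=2))
E
```

```text
time: 28.6
tool_pos: [0.5184, 0.01, 0.0509]
eef_rot: [0.605, 0.796, -0.0, 0.001]
contact_force: [1.1, -6.3, -1.7]
finger_gap: 0.0259
t 28.6 case-frame tcp mm [-28.7  10.9  50.9] yaw-case -0.0031 F [ 1.1 -6.3 -1.7] gap 25.9 q [-0.07  0.56  1.86 -0.    0.72 -0.34]
shift px [-0.01  0.28] mm in case xy [-0.8 -0.2] 0.9
shift px [ 0.23 -0.18] mm in case xy [ 0.7 -0.4] 0.79
```

View pics/w34c.png

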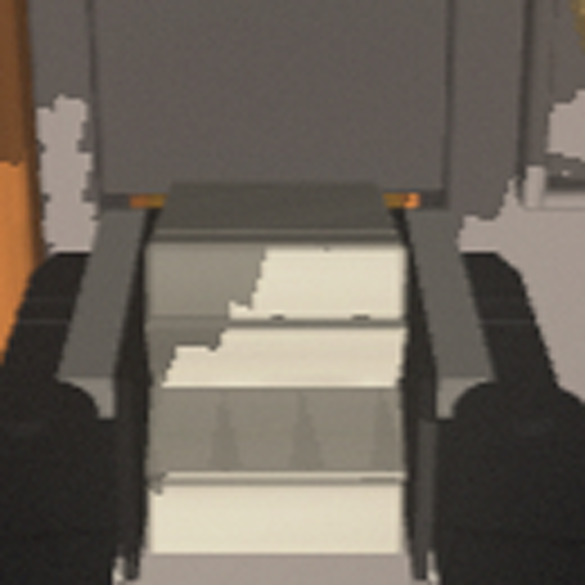

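```bash
python3 -m handwheel '[[-0.2,0,-0.04,0],[-0.4,0,-0.03,0],[-0.4,0,-0.02,0],[-0.4,0,0,0],[-0.4,0,0.02,0],[-0.4,0,0.02,0],[0,0,0,0]]' 2.57
python3 - <<'E'
from h import *
st();casechk('s35')
cv2.imwrite('pics/w35.png',snapshot('wrist')[:,:,::-1])
im=cv2.imread('pics/w35.png');cv2.imwrite('pics/w35c.png',cv2.resize(im[190:320,200:330],None,fx=4.5,fy=4.5,interpolation=2))
E
```

```text
time: 29.4
tool_pos: [0.5238, -0.0105, 0.0512]
eef_rot: [0.605, 0.796, 0.0, -0.001]
contact_force: [-1.4, 2.2, -1.9]
finger_gap: 0.0257
t 29.4 case-frame tcp mm [-29.1 -10.3  51.2] yaw-case -0.0035 F [-1.4  2.2 -1.9] gap 25.7 q [-0.11  0.57  1.85  0.    0.73 -0.38]
shift px [0.   0.27] mm in case xy [-0.8 -0.2] 0.9
shift px [ 0.35 -0.14] mm in case xy [ 0.7 -0.6] 0.77
```

View pics/w35c.png

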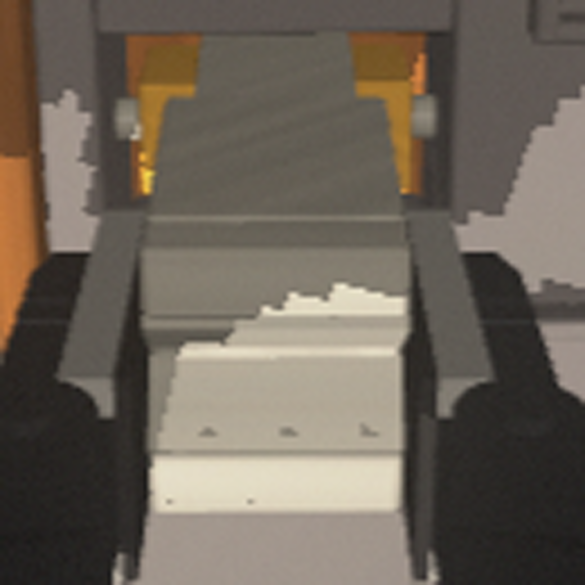

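```bash
python3 - <<'E'
from h import *
p=camera_params('wrist');f=lambda a:[(200+x/4.5,190+y/4.5) for x,y in a]
O=[(-.013,.016,.001),(.013,.016,.001),(-.013,.016,.035),(.013,.016,.035),(-.013,-.016,.035),(.013,-.016,.035)]
print(*head_pose(f([(165,98),(385,98),(143,246),(407,246),(153,512),(402,512)]),O,p)[:3])
E
```

```text
0.04838885409500275 [-27.96981703  -7.13233086  40.16935281] 0.6581547198563271
```

```bash
python3 -m handwheel '[[0,0,0,0],[0.15,0,0.15,0],[0,0,0,0]]' 2.9
python3 -m handwheel '[[0,0,0,0],[0,0,0,0],[0,0,0,0],[-0.2,0,-0.02,0],[-0.3,0,0,0],[-0.2,0,0,0],[0,0,0,0]]' 2.55
python3 - <<'E'
from h import *
st();casechk('s36')
E
python3 -m handwheel '[[0.2,0,-0.04,0],[0.4,0,-0.03,0],[0.4,0,-0.02,0]]'
python3 -m handwheel '[[0.4,0,-0.01,0],[0.4,0,0.02,0],[0.3,0,0.02,0],[0.2,0,0.02,0],[0,0,0,0]]'
python3 - <<'E'
from h import *
st();casechk('s37')
cv2.imwrite('pics/w37.png',snapshot('wrist')[:,:,::-1])
im=cv2.imread('pics/w37.png');cv2.imwrite('pics/w37c.png',cv2.resize(im[190:320,200:330],None,fx=4.5,fy=4.5,interpolation=2))
E
```

```text
time: 29.8
tool_pos: [0.5236, -0.0093, 0.0496]
eef_rot: [0.605, 0.796, 0.0, 0.0]
contact_force: [-0.0, -0.2, -0.2]
finger_gap: 0.029
time: 30.5
tool_pos: [0.5249, -0.0154, 0.0494]
eef_rot: [0.605, 0.796, 0.0, -0.001]
contact_force: [-1.4, 6.7, -3.6]
finger_gap: 0.0258
t 30.5 case-frame tcp mm [-29.4 -15.3  49.4] yaw-case -0.0033 F [-1.4  6.7 -3.6] gap 25.8 q [-0.12  0.57  1.84  0.    0.73 -0.39]
shift px [0.06 0.45] mm in case xy [-1.2 -0.5] 1.01
shift px [0.38 0.19] mm in case xy [-0.2 -0.9] 1.13
time: 30.85
tool_pos: [0.5231, -0.0072, 0.051]
eef_rot: [0.605, 0.796, -0.0, 0.001]
contact_force: [0.4, -7.7, -0.7]
finger_gap: 0.0256
time: 31.35
tool_pos: [0.5195, 0.0055, 0.0505]
eef_rot: [0.605, 0.796, -0.0, 0.001]
contact_force: [0.0, -5.3, 0.0]
finger_gap: 0.0257
t 31.35 case-frame tcp mm [-28.9   6.2  50.5] yaw-case -0.0026 F [ 0.  -5.3  0. ] gap 25.7 q [-0.08  0.56  1.86 -0.    0.72 -0.35]
shift px [-0.08  0.43] mm in case xy [-1.3 -0.1] 0.93
shift px [0.26 0.08] mm in case xy [-0.  -0.6] 0.93
```

View pics/w37c.png

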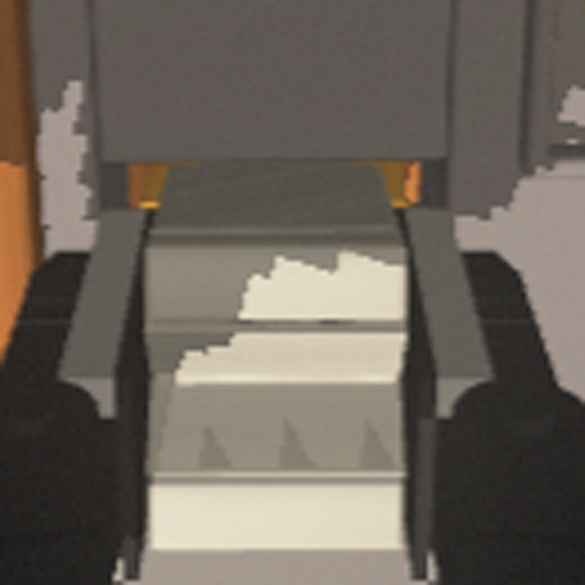

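```bash
python3 -m handwheel '[[-0.2,0,-0.06,0],[-0.4,0,-0.05,0],[-0.4,0,-0.03,0]]'
python3 -m handwheel '[[-0.4,0,-0.02,0],[-0.4,0,0,0],[-0.4,0,0.01,0],[0,0,0,0]]'
python3 - <<'E'
from h import *
st();casechk('s38')
cv2.imwrite('pics/w38.png',snapshot('wrist')[:,:,::-1])
im=cv2.imread('pics/w38.png');cv2.imwrite('pics/w38c.png',cv2.resize(im[190:320,200:330],None,fx=4.5,fy=4.5,interpolation=2))
E
```

```text
time: 31.75
tool_pos: [0.5215, -0.0029, 0.0515]
eef_rot: [0.605, 0.796, 0.0, -0.001]
contact_force: [-1.5, 7.7, -3.1]
finger_gap: 0.0258
time: 32.15
tool_pos: [0.5247, -0.0147, 0.0514]
eef_rot: [0.605, 0.796, -0.0, -0.001]
contact_force: [0.0, 4.8, -5.2]
finger_gap: 0.026
t 32.15 case-frame tcp mm [-29.4 -14.6  51.4] yaw-case -0.0034 F [ 0.   4.8 -5.2] gap 26.0 q [-0.12  0.57  1.85  0.    0.73 -0.39]
shift px [-0.11  0.44] mm in case xy [-1.3 -0.1] 0.98
shift px [0.42 0.33] mm in case xy [-0.6 -1.1] 0.88
```

View pics/w38c.png

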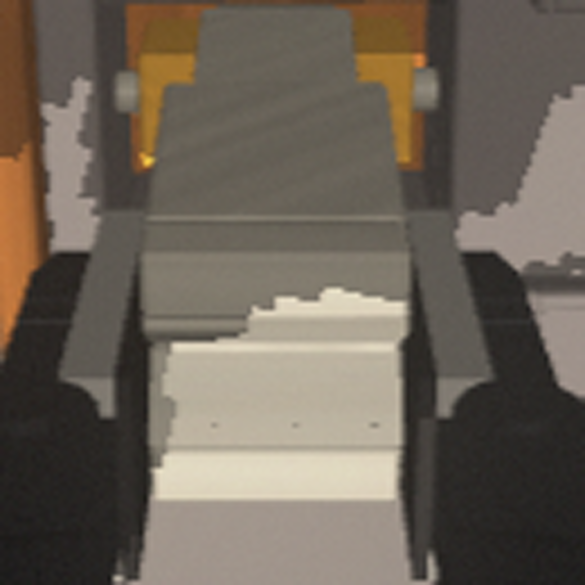

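```bash
python3 - <<'E'
from h import *
p=camera_params('wrist');f=lambda a:[(200+x/4.5,190+y/4.5) for x,y in a]
O=[(-.013,.016,.001),(.013,.016,.001),(-.013,.016,.035),(.013,.016,.035),(-.013,-.016,.035),(.013,-.016,.035)]
print(*head_pose(f([(163,84),(386,84),(142,250),(409,250),(154,499),(402,499)]),O,p)[:3])
E
python3 -m handwheel '[[0.2,0,-0.04,0],[0.4,0,-0.04,0],[0.4,0,-0.03,0],[0.4,0,-0.02,0],[0.4,0,0,0],[0.4,0,0,0],[0,0,0,0]]'
python3 -m handwheel '[[-0.2,0,-0.04,0],[-0.4,0,-0.04,0],[-0.4,0,-0.03,0],[-0.4,0,-0.02,0],[-0.4,0,0,0],[-0.4,0,0,0],[0,0,0,0]]'
python3 - <<'E'
from h import *
st();casechk('s40')
cv2.imwrite('pics/w40.png',snapshot('wrist')[:,:,::-1])
im=cv2.imread('pics/w40.png');cv2.imwrite('pics/w40c.png',cv2.resize(im[190:320,200:330],None,fx=4.5,fy=4.5,interpolation=2))
E
```

```text
0.11809055031640325 [-28.2955645   -9.24297258  39.64274286] 0.6202748731633108
time: 32.95
tool_pos: [0.5194, 0.0057, 0.0534]
eef_rot: [0.605, 0.796, -0.0, 0.001]
contact_force: [-0.5, -4.8, -2.3]
finger_gap: 0.0257
time: 33.65
tool_pos: [0.5247, -0.0148, 0.0541]
eef_rot: [0.605, 0.796, -0.0, -0.001]
contact_force: [-1.2, 4.1, -6.3]
finger_gap: 0.0258
t 33.65 case-frame tcp mm [-29.3 -14.7  54.1] yaw-case -0.0035 F [-1.2  4.1 -6.3] gap 25.8 q [-0.12  0.56  1.84  0.    0.74 -0.39]
shift px [-0.02  0.41] mm in case xy [-1.2 -0.2] 0.96
shift px [0.33 0.16] mm in case xy [-0.2 -0.8] 0.97
```

View pics/w40c.png

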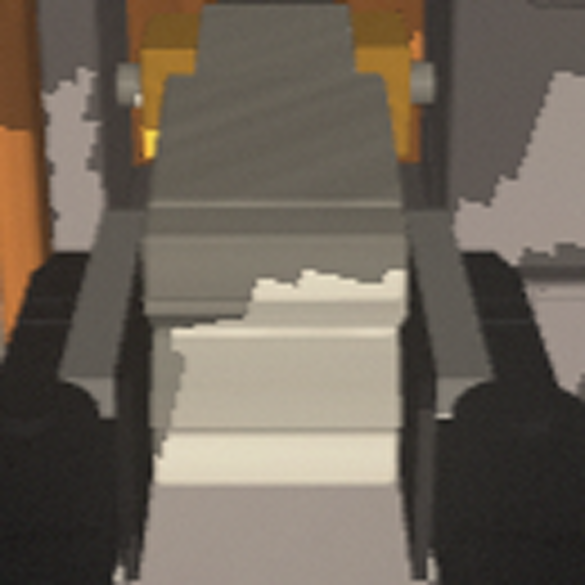

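```bash
python3 - <<'E'
from h import *
p=camera_params('wrist');f=lambda a:[(200+x/4.5,190+y/4.5) for x,y in a]
O=[(-.013,.016,.001),(.013,.016,.001),(-.013,.016,.035),(.013,.016,.035),(-.013,-.016,.035),(.013,-.016,.035)]
print(*head_pose(f([(163,73),(384,73),(143,233),(407,233),(155,485),(400,485)]),O,p)[:3])
E
```

```text
0.10913245196292119 [-28.3638815   -8.51730074  41.26175269] 0.5475794660938504
```

That gained about 1.6 mm of real rise in two swings with the case still in place. I'll continue with a slightly firmer grip.

```bash
python3 -m handwheel '[[0.2,0,-0.02,0],[0.4,0,-0.04,0],[0.4,0,-0.03,0],[0.4,0,-0.02,0],[0.4,0,0,0],[0.4,0,0.01,0],[0.1,0,0,0]]' 2.53
python3 -m handwheel '[[-0.3,0,-0.03,0],[-0.4,0,-0.04,0],[-0.4,0,-0.03,0],[-0.4,0,-0.02,0],[-0.4,0,0,0],[-0.4,0,0.01,0],[0,0,0,0]]'
python3 - <<'E'
from h import *
st();casechk('s42')
E
python3 -m handwheel '[[0.3,0,-0.03,0],[0.4,0,-0.04,0],[0.4,0,-0.03,0],[0.4,0,-0.02,0],[0.4,0,0,0],[0.4,0,0.01,0],[0,0,0,0]]'
python3 -m handwheel '[[-0.3,0,-0.03,0],[-0.4,0,-0.04,0],[-0.4,0,-0.03,0],[-0.4,0,-0.02,0],[-0.4,0,0,0],[-0.4,0,0.01,0],[0,0,0,0]]'
python3 - <<'E'
from h import *
st();casechk('s44')
cv2.imwrite('pics/w44.png',snapshot('wrist')[:,:,::-1])
im=cv2.imread('pics/w44.png');cv2.imwrite('pics/w44c.png',cv2.resize(im[190:320,200:330],None,fx=4.5,fy=4.5,interpolation=2))
E
```

```text
time: 34.45
tool_pos: [0.5195, 0.0063, 0.0557]
eef_rot: [0.605, 0.796, -0.0, 0.001]
contact_force: [1.0, -8.8, -3.7]
finger_gap: 0.0254
time: 35.15
tool_pos: [0.5248, -0.0147, 0.0563]
eef_rot: [0.605, 0.796, 0.0, -0.001]
contact_force: [-2.5, 4.5, -4.5]
finger_gap: 0.0259
t 35.15 case-frame tcp mm [-29.2 -14.7  56.3] yaw-case -0.0033 F [-2.5  4.5 -4.5] gap 25.9 q [-0.12  0.56  1.84  0.    0.74 -0.39]
shift px [0.72 0.35] mm in case xy [-0.4 -1.8] 0.96
shift px [0.74 0.02] mm in case xy [ 0.5 -1.6] 1.03
time: 35.9
tool_pos: [0.5194, 0.0066, 0.0579]
eef_rot: [0.605, 0.796, -0.0, 0.001]
contact_force: [-0.2, -5.2, -4.2]
finger_gap: 0.026
time: 36.6
tool_pos: [0.5249, -0.0147, 0.0585]
eef_rot: [0.605, 0.796, 0.0, -0.001]
contact_force: [-2.2, 5.8, -5.2]
finger_gap: 0.0258
t 36.6 case-frame tcp mm [-29.2 -14.7  58.5] yaw-case -0.0034 F [-2.2  5.8 -5.2] gap 25.8 q [-0.12  0.55  1.84  0.    0.75 -0.39]
shift px [0.46 0.42] mm in case xy [-0.8 -1.3] 1.06
shift px [0.83 0.38] mm in case xy [-0.4 -2. ] 0.95
```

View pics/w44c.png

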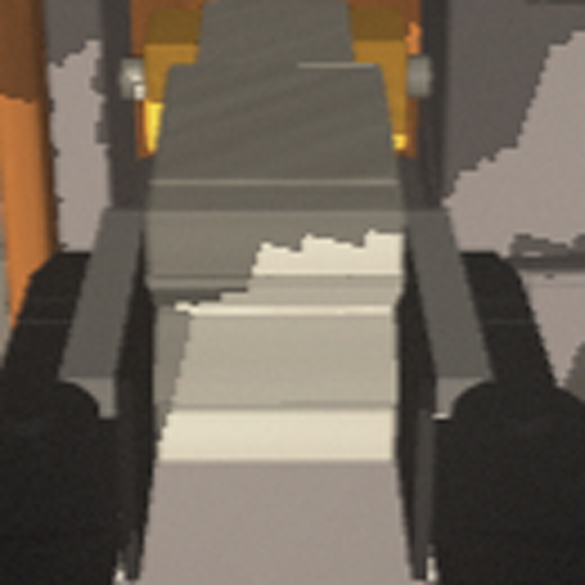

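```bash
cat >> h.py <<'E'
OB=[(-.013,.016,.001),(.013,.016,.001),(-.013,.016,.035),(.013,.016,.035),(-.013,-.016,.035),(.013,-.016,.035)]
def hp(b,t,n,p=None):
    p=p or camera_params('wrist'); pts=[(b[0],b[2]),(b[1],b[2]),(t[0],t[2]),(t[1],t[2]),(n[0],n[2]),(n[1],n[2])]
    r=head_pose([(200+x/4.5,190+y/4.5) for x,y in pts],OB,p); print('tilt',round(r[0],3),'mid',r[1].round(1),'res',round(r[2],2))
E
python3 - <<'E'
from h import *
hp((166,382,63),(146,404,210),(160,396,461))
E
```

```text
tilt 0.091 mid [-28.1  -8.9  41.4] res 0.63
```

The pads slip up the head nearly as fast as the block rises, because the wide pad patch makes a large twisting friction. A small corner patch would hold the same pull with much less twist. I'll regrip just the head's +y upper edge at the full 20 N.

```bash
python3 -m handwheel '[[0,0,0,0],[0.5,0,-0.4,0],[0.8,0,-0.4,0],[0.8,0,0,0],[0,0,0,0]]' 3.1
python3 -m handwheel '[[0,0,0,0],[0,0,0,0],[0,0,0,0]]' 2 20
python3 - <<'E'
from h import *
st();casechk('s46')
cv2.imwrite('pics/w46.png',snapshot('wrist')[:,:,::-1])
im=cv2.imread('pics/w46.png');cv2.imwrite('pics/w46c.png',cv2.resize(im[190:320,200:330],None,fx=4.5,fy=4.5,interpolation=2))
im=cv2.imread('pics/s46.png');cv2.imwrite('pics/s46c.png',cv2.resize(im[165:255,250:340],None,fx=6,fy=6,interpolation=2))
E
```

```text
time: 37.2
tool_pos: [0.5194, 0.0061, 0.067]
eef_rot: [0.605, 0.796, 0.0, 0.0]
contact_force: [0.4, -0.2, 0.3]
finger_gap: 0.0315
time: 37.5
tool_pos: [0.5196, 0.0053, 0.067]
eef_rot: [0.605, 0.796, 0.0, -0.0]
contact_force: [-2.5, 2.8, 6.1]
finger_gap: 0.0256
t 37.5 case-frame tcp mm [-28.9   6.   67. ] yaw-case -0.0031 F [-2.5  2.8  6.1] gap 25.6 q [-0.08  0.53  1.85  0.    0.76 -0.35]
shift px [0.47 0.41] mm in case xy [-0.8 -1.3] 1.07
shift px [0.82 0.36] mm in case xy [-0.4 -2. ] 0.98
```

View pics/w46c.png

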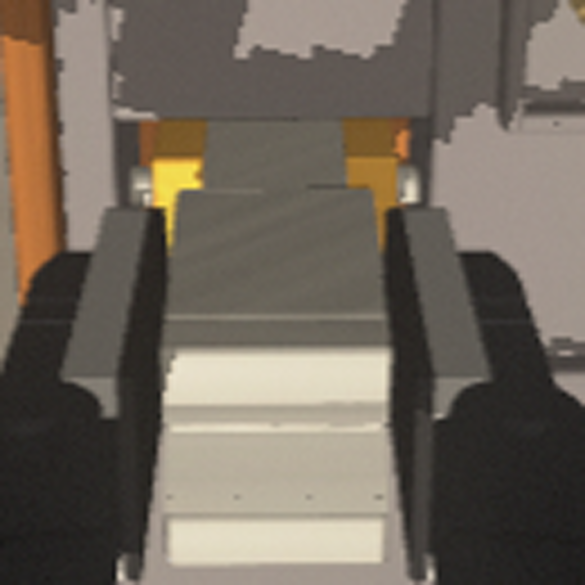

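View pics/s46c.png

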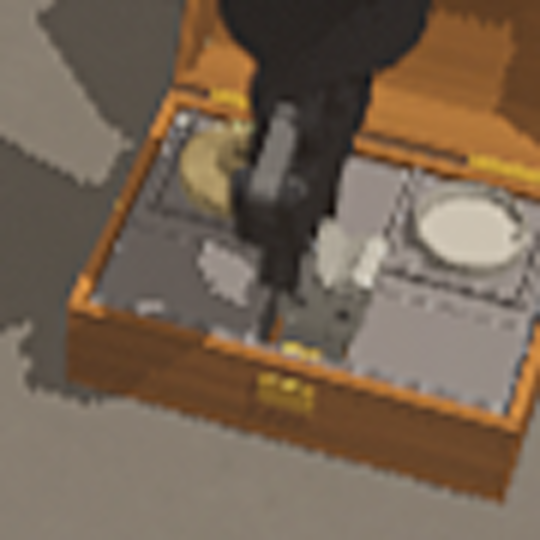

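```bash
python3 - <<'E'
from h import *
hp((175,378,190),(162,392,347),(166,384,565))
E
python3 -m handwheel '[[0.3,0,-0.08,0],[0.4,0,-0.04,0],[0.4,0,0,0],[0.4,0,0,0]]'
python3 - <<'E'
from h import *
st();casechk('s47')
E
```

```text
tilt 0.085 mid [-27.8  -9.6  41.4] res 1.04
time: 38.0
tool_pos: [0.515, 0.0192, 0.0671]
eef_rot: [0.605, 0.796, -0.001, -0.0]
contact_force: [2.2, -6.2, -10.9]
finger_gap: 0.0252
t 38.0 case-frame tcp mm [-29.5  20.7  67.1] yaw-case -0.0034 F [  2.2  -6.2 -10.9] gap 25.2 q [-0.05  0.53  1.86 -0.    0.75 -0.32]
shift px [-4.44  0.64] mm in case xy [-5.4  9.1] 0.62
shift px [-5.24  0.27] mm in case xy [-5.1 11. ] 0.68
```

```bash
python3 -m handwheel '[[-0.3,0,0,0],[-0.4,0,0,0],[-0.4,0,0,0],[-0.3,0,0,0]]'
python3 - <<'E'
from h import *
st();casechk('s48')
cv2.imwrite('pics/w48.png',snapshot('wrist')[:,:,::-1])
im=cv2.imread('pics/w48.png');cv2.imwrite('pics/w48c.png',cv2.resize(im[190:320,200:330],None,fx=4.5,fy=4.5,interpolation=2))
E
```

```text
time: 38.45
tool_pos: [0.5186, 0.0068, 0.0678]
eef_rot: [0.605, 0.796, 0.0, -0.001]
contact_force: [-4.4, 10.9, -0.6]
finger_gap: 0.0252
t 38.45 case-frame tcp mm [-29.3   7.8  67.8] yaw-case -0.0033 F [-4.4 10.9 -0.6] gap 25.2 q [-0.08  0.53  1.86  0.    0.76 -0.35]
shift px [-1.88  0.52] mm in case xy [-3.   3.6] 0.78
shift px [-2.32  0.11] mm in case xy [-2.2  4.9] 0.67
```

View pics/w48c.png

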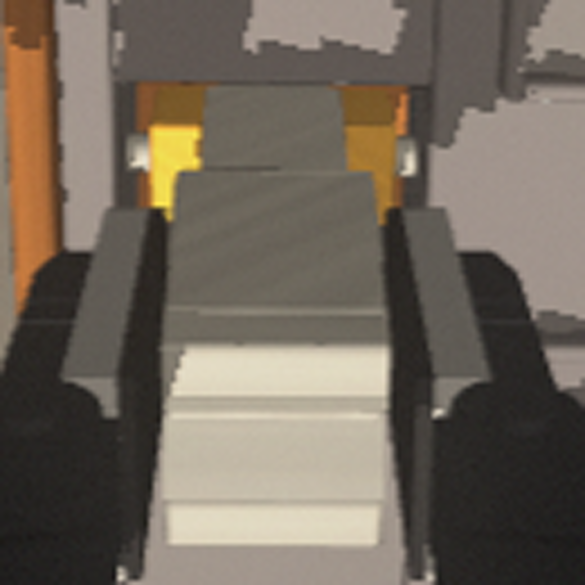

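```bash
python3 -m handwheel '[[-0.2,0,-0.08,0],[-0.3,0,0,0],[0,0,0,0]]'
python3 - <<'E'
from h import *
st();casechk('s49')
hp((173,378,172),(161,391,345),(166,381,545))
E
```

```text
time: 38.85
tool_pos: [0.5197, 0.0014, 0.068]
eef_rot: [0.605, 0.796, -0.0, -0.001]
contact_force: [-2.8, 3.6, -10.4]
finger_gap: 0.0254
t 38.85 case-frame tcp mm [-29.8   2.2  68. ] yaw-case -0.0026 F [ -2.8   3.6 -10.4] gap 25.4 q [-0.09  0.53  1.85  0.    0.76 -0.36]
shift px [-0.33  0.7 ] mm in case xy [-2.3  0.2] 1.0
shift px [-0.26  0.34] mm in case xy [-1.2  0.3] 1.03
tilt 0.167 mid [-28.9 -10.5  40.8] res 1.21
```

The case is back to within about 1 mm. With an off-axis grip the grip point drops about 3 mm as the block tilts to +y, so the z command has to follow that.

```bash
python3 -m handwheel '[[0.1,0,0.07,0],[0.3,0,0.05,0],[0.4,0,0.06,0],[0.4,0,0.07,0]]'
python3 - <<'E'
from h import *
st();casechk('s50')
E
python3 -m handwheel '[[0.3,0,0.04,0],[0.3,0,0.04,0],[0,0,0,0]]'
python3 - <<'E'
from h import *
st();casechk('s51')
cv2.imwrite('pics/w51.png',snapshot('wrist')[:,:,::-1])
im=cv2.imread('pics/w51.png');cv2.imwrite('pics/w51c.png',cv2.resize(im[190:320,200:330],None,fx=4.5,fy=4.5,interpolation=2))
E
```

```text
time: 39.3
tool_pos: [0.5179, 0.0119, 0.0668]
eef_rot: [0.605, 0.796, -0.0, 0.001]
contact_force: [-3.3, -6.3, -0.5]
finger_gap: 0.0254
t 39.3 case-frame tcp mm [-28.7  12.9  66.8] yaw-case -0.0029 F [-3.3 -6.3 -0.5] gap 25.4 q [-0.07  0.53  1.86 -0.    0.75 -0.34]
shift px [-0.21  0.71] mm in case xy [-2.2 -0.1] 1.01
shift px [-0.2   0.23] mm in case xy [-0.8  0.3] 1.1
time: 39.65
tool_pos: [0.5163, 0.0179, 0.0658]
eef_rot: [0.605, 0.796, -0.0, 0.001]
contact_force: [-2.4, -6.9, -3.1]
finger_gap: 0.0254
t 39.65 case-frame tcp mm [-28.7  19.   65.8] yaw-case -0.0028 F [-2.4 -6.9 -3.1] gap 25.4 q [-0.05  0.53  1.86 -0.    0.75 -0.32]
shift px [-0.1   0.87] mm in case xy [-2.6 -0.4] 0.93
shift px [-0.01  0.59] mm in case xy [-1.7 -0.4] 0.99
```

View pics/w51c.png

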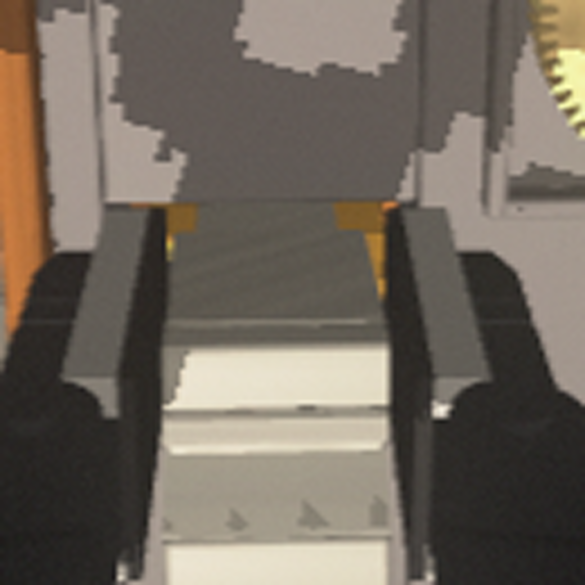

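```bash
python3 -m handwheel '[[0.3,0,0.04,0],[0.3,0,0.05,0],[0.3,0,0.05,0],[0,0,0,0]]'
python3 - <<'E'
from h import *
st();casechk('s52')
E
python3 -m handwheel '[[-0.2,0,-0.07,0],[-0.4,0,-0.08,0],[-0.4,0,-0.08,0],[-0.4,0,-0.08,0]]'
python3 - <<'E'
from h import *
st();casechk('s53')
E
python3 -m handwheel '[[-0.4,0,-0.08,0],[-0.4,0,-0.06,0],[-0.2,0,-0.02,0],[0,0,0,0]]'
python3 - <<'E'
from h import *
st();casechk('s54')
cv2.imwrite('pics/w54.png',snapshot('wrist')[:,:,::-1])
im=cv2.imread('pics/w54.png');cv2.imwrite('pics/w54c.png',cv2.resize(im[190:320,200:330],None,fx=4.5,fy=4.5,interpolation=2))
E
```

```text
time: 40.15
tool_pos: [0.5144, 0.0265, 0.0645]
eef_rot: [0.605, 0.796, 0.0, 0.001]
contact_force: [-0.8, -6.6, -4.8]
finger_gap: 0.0252
t 40.15 case-frame tcp mm [-28.2  27.9  64.5] yaw-case -0.0029 F [-0.8 -6.6 -4.8] gap 25.2 q [-0.04  0.53  1.87 -0.    0.74 -0.31]
shift px [-0.9   0.61] mm in case xy [-2.5  1.5] 0.98
shift px [-1.43  0.47] mm in case xy [-2.5  2.7] 0.88
time: 40.6
tool_pos: [0.5173, 0.014, 0.0676]
eef_rot: [0.605, 0.796, 0.0, -0.0]
contact_force: [-2.5, 4.9, -0.6]
finger_gap: 0.0254
t 40.6 case-frame tcp mm [-28.7  15.   67.6] yaw-case -0.0034 F [-2.5  4.9 -0.6] gap 25.4 q [-0.06  0.53  1.86  0.    0.75 -0.33]
shift px [-0.89  0.62] mm in case xy [-2.5  1.5] 0.96
shift px [-1.45  0.43] mm in case xy [-2.4  2.8] 0.87
time: 41.05
tool_pos: [0.5196, 0.0045, 0.0688]
eef_rot: [0.605, 0.796, 0.0, -0.001]
contact_force: [-2.5, 4.9, -1.6]
finger_gap: 0.0248
t 41.05 case-frame tcp mm [-29.    5.3  68.8] yaw-case -0.0037 F [-2.5  4.9 -1.6] gap 24.8 q [-0.08  0.53  1.85  0.    0.76 -0.35]
shift px [-0.95  0.88] mm in case xy [-3.3  1.4] 0.91
shift px [-1.41  0.26] mm in case xy [-1.9  2.8] 0.92
```

View pics/w54c.png

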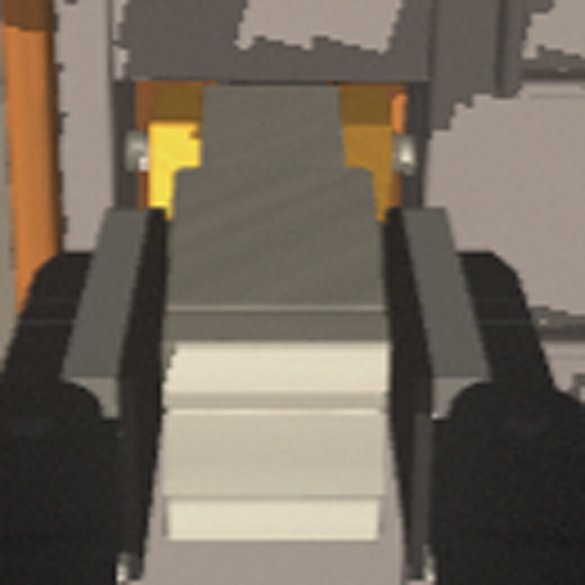

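```bash
python3 -m handwheel '[[0.2,0,0,0],[0.4,0,0.05,0],[0.4,0,0.06,0],[0.4,0,0.06,0],[0.4,0,0.06,0],[0.2,0,0.03,0],[0,0,0,0]]'
python3 -m handwheel '[[-0.2,0,-0.07,0],[-0.4,0,-0.09,0],[-0.4,0,-0.09,0],[-0.4,0,-0.08,0],[-0.4,0,-0.08,0],[-0.4,0,-0.03,0],[0,0,0,0]]'
python3 - <<'E'
from h import *
st();casechk('s56')
cv2.imwrite('pics/w56.png',snapshot('wrist')[:,:,::-1])
im=cv2.imread('pics/w56.png');cv2.imwrite('pics/w56c.png',cv2.resize(im[190:320,200:330],None,fx=4.5,fy=4.5,interpolation=2))
E
```

```text
time: 41.85
tool_pos: [0.515, 0.0229, 0.0662]
eef_rot: [0.605, 0.796, -0.0, 0.001]
contact_force: [-0.3, -6.3, -4.5]
finger_gap: 0.0251
time: 42.55
tool_pos: [0.5202, 0.0019, 0.0703]
eef_rot: [0.605, 0.796, -0.0, -0.0]
contact_force: [-2.0, 2.1, -6.3]
finger_gap: 0.0249
t 42.55 case-frame tcp mm [-29.2   2.6  70.3] yaw-case -0.0031 F [-2.   2.1 -6.3] gap 24.9 q [-0.09  0.53  1.85 -0.    0.76 -0.36]
shift px [-0.04  0.76] mm in case xy [-2.2 -0.4] 0.95
shift px [-0.15  0.45] mm in case xy [-1.4  0. ] 0.93
```

View pics/w56c.png

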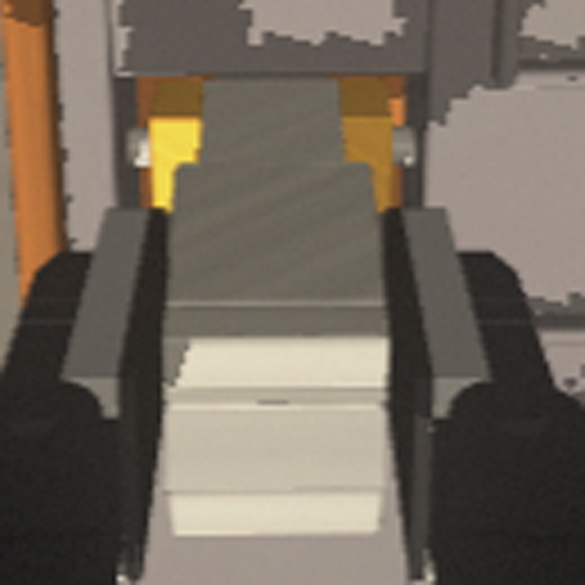

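That works: the case is at its original place and the tool rose 1.5 mm with little pad slip. I'll continue.

```bash
python3 -m handwheel '[[0.2,0,0,0],[0.4,0,0.05,0],[0.4,0,0.06,0],[0.4,0,0.06,0],[0.4,0,0.06,0],[0.3,0,0.03,0],[0,0,0,0]]'
python3 -m handwheel '[[-0.2,0,-0.07,0],[-0.4,0,-0.09,0],[-0.4,0,-0.09,0],[-0.4,0,-0.08,0],[-0.4,0,-0.08,0],[-0.4,0,-0.04,0],[0,0,0,0]]'
python3 -m handwheel '[[0.2,0,0,0],[0.4,0,0.05,0],[0.4,0,0.06,0],[0.4,0,0.06,0],[0.4,0,0.06,0],[0.3,0,0.03,0],[0,0,0,0]]'
python3 -m handwheel '[[-0.2,0,-0.07,0],[-0.4,0,-0.09,0],[-0.4,0,-0.09,0],[-0.4,0,-0.08,0],[-0.4,0,-0.08,0],[-0.3,0,-0.04,0],[0,0,0,0]]'
python3 - <<'E'
from h import *
st();casechk('s60')
cv2.imwrite('pics/w60.png',snapshot('wrist')[:,:,::-1])
im=cv2.imread('pics/w60.png');cv2.imwrite('pics/w60c.png',cv2.resize(im[190:320,200:330],None,fx=4.5,fy=4.5,interpolation=2))
E
```

```text
time: 43.35
tool_pos: [0.5154, 0.0221, 0.0683]
eef_rot: [0.605, 0.796, 0.0, 0.001]
contact_force: [0.4, -6.2, -5.0]
finger_gap: 0.0254
time: 44.05
tool_pos: [0.5205, 0.0008, 0.0722]
eef_rot: [0.605, 0.796, -0.0, -0.0]
contact_force: [-1.2, 2.4, -6.2]
finger_gap: 0.025
time: 44.75
tool_pos: [0.5155, 0.0213, 0.0701]
eef_rot: [0.605, 0.796, 0.0, 0.001]
contact_force: [0.2, -6.5, -5.8]
finger_gap: 0.0247
time: 45.45
tool_pos: [0.5205, 0.0009, 0.0741]
eef_rot: [0.605, 0.796, -0.0, -0.0]
contact_force: [-1.1, 2.7, -6.9]
finger_gap: 0.0249
t 45.45 case-frame tcp mm [-29.2   1.6  74.1] yaw-case -0.0034 F [-1.1  2.7 -6.9] gap 24.9 q [-0.09  0.52  1.85  0.    0.77 -0.36]
shift px [-0.53  0.6 ] mm in case xy [-2.1  0.7] 0.94
shift px [-0.29  0.31] mm in case xy [-1.1  0.4] 0.98
```

View pics/w60c.png

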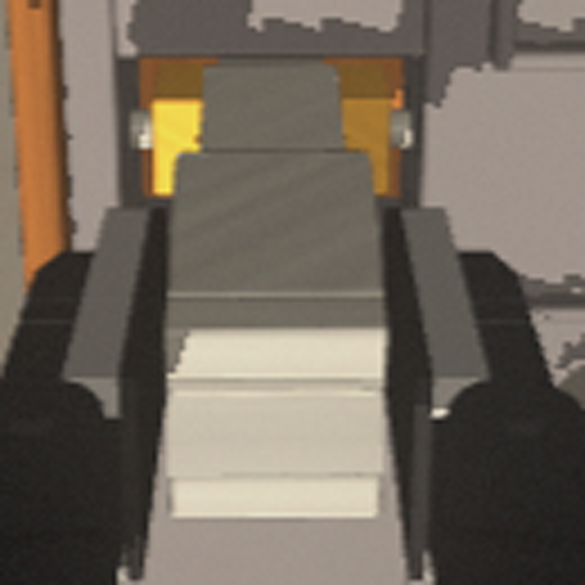

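```bash
python3 - <<'E'
from h import *
hp((174,374,153),(164,386,326),(172,379,518))
import copy
p=camera_params('wrist');s=read_state()
def at(z,y,x):
    q=copy.copy(p);q['t']=p['t']-p['R']@(np.array([x,y,z])-s['tool_pos']);return q
hp((174,375,168),(162,389,340),(167,380,541),at(.0688,.0045,.5196))
hp((174,375,163),(162,389,336),(170,379,535),at(.0703,.0019,.5202))
E
```

```text
tilt 0.196 mid [-28.3 -10.   42.6] res 1.03
tilt 0.164 mid [-28.3  -7.4  40.9] res 0.82
tilt 0.174 mid [-28.3  -9.6  41.7] res 0.83
```

Real rise is only about 0.3 mm per swing, and the pads still slip. I'll regrip deeper with more force, swing faster and pull a little harder.

```bash
python3 -m handwheel '[[0,0,0,0],[0,0,0.4,0],[0,0,0.05,0]]' 3
python3 -m handwheel '[[0,0,0,0],[0,0,0,0],[0,0,-0.06,0]]' 2 35
python3 -m handwheel '[[0.4,0,0,0],[0.6,0,0.07,0],[0.6,0,0.09,0],[0.5,0,0.08,0]]'
python3 -m handwheel '[[-0.4,0,-0.09,0],[-0.6,0,-0.11,0],[-0.6,0,-0.11,0],[-0.5,0,-0.07,0]]'
python3 - <<'E'
from h import *
st();casechk('s62')
cv2.imwrite('pics/w62.png',snapshot('wrist')[:,:,::-1])
im=cv2.imread('pics/w62.png');cv2.imwrite('pics/w62c.png',cv2.resize(im[190:320,200:330],None,fx=4.5,fy=4.5,interpolation=2))
E
```

```text
time: 45.85
tool_pos: [0.5211, 0.0011, 0.0698]
eef_rot: [0.605, 0.796, 0.0, 0.001]
contact_force: [0.2, -0.7, 0.1]
finger_gap: 0.0299
time: 46.15
tool_pos: [0.5204, 0.0012, 0.0701]
eef_rot: [0.605, 0.796, -0.0, -0.0]
contact_force: [0.3, -1.5, -8.3]
finger_gap: 0.0249
time: 46.55
tool_pos: [0.5152, 0.0211, 0.0679]
eef_rot: [0.605, 0.796, -0.0, 0.001]
contact_force: [1.3, -7.7, -4.8]
finger_gap: 0.0245
time: 46.95
tool_pos: [0.5199, 0.0015, 0.0714]
eef_rot: [0.605, 0.796, -0.0, -0.001]
contact_force: [-1.0, 9.2, -6.6]
finger_gap: 0.0245
t 46.95 case-frame tcp mm [-29.5   2.3  71.4] yaw-case -0.0038 F [-1.   9.2 -6.6] gap 24.5 q [-0.09  0.53  1.85  0.    0.77 -0.36]
shift px [-0.52  0.88] mm in case xy [-2.9  0.5] 0.97
shift px [-0.71  0.57] mm in case xy [-2.2  1.1] 0.93
```

View pics/w62c.png

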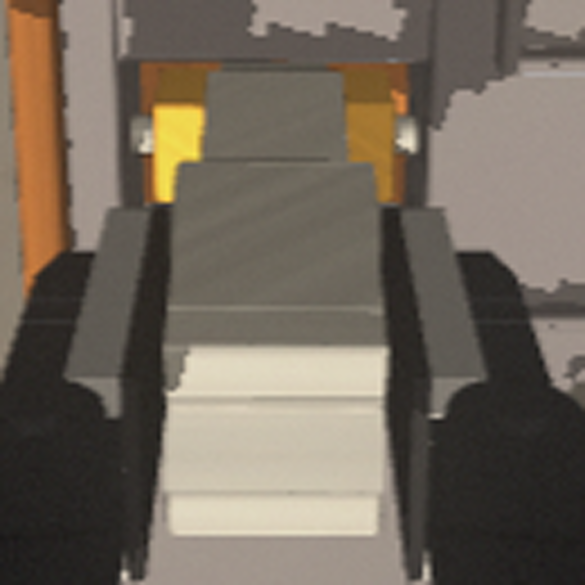

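```bash
python3 -m handwheel '[[0.4,0,0,0],[0.6,0,0.06,0],[0.6,0,0.09,0],[0.5,0,0.08,0],[-0.4,0,-0.08,0],[-0.6,0,-0.11,0],[-0.6,0,-0.11,0],[-0.5,0,-0.07,0]]'
python3 -m handwheel '[[0.4,0,0,0],[0.6,0,0.06,0],[0.6,0,0.09,0],[0.5,0,0.08,0],[-0.4,0,-0.08,0],[-0.6,0,-0.11,0],[-0.6,0,-0.11,0],[-0.5,0,-0.07,0]]'
python3 - <<'E'
from h import *
st();casechk('s64')
cv2.imwrite('pics/w64.png',snapshot('wrist')[:,:,::-1])
im=cv2.imread('pics/w64.png');cv2.imwrite('pics/w64c.png',cv2.resize(im[190:320,200:330],None,fx=4.5,fy=4.5,interpolation=2))
E
```

```text
time: 47.85
tool_pos: [0.5202, 0.0014, 0.0729]
eef_rot: [0.605, 0.796, 0.0, -0.001]
contact_force: [-1.1, 7.3, -10.1]
finger_gap: 0.0245
time: 48.65
tool_pos: [0.5202, 0.0013, 0.0744]
eef_rot: [0.605, 0.796, 0.0, -0.001]
contact_force: [-1.1, 7.1, -8.4]
finger_gap: 0.0245
t 48.65 case-frame tcp mm [-29.3   2.   74.4] yaw-case -0.0036 F [-1.1  7.1 -8.4] gap 24.5 q [-0.09  0.52  1.85  0.    0.77 -0.36]
shift px [-0.59  0.77] mm in case xy [-2.7  0.7] 0.86
shift px [-0.93  0.53] mm in case xy [-2.3  1.6] 0.84
```

View pics/w64c.png

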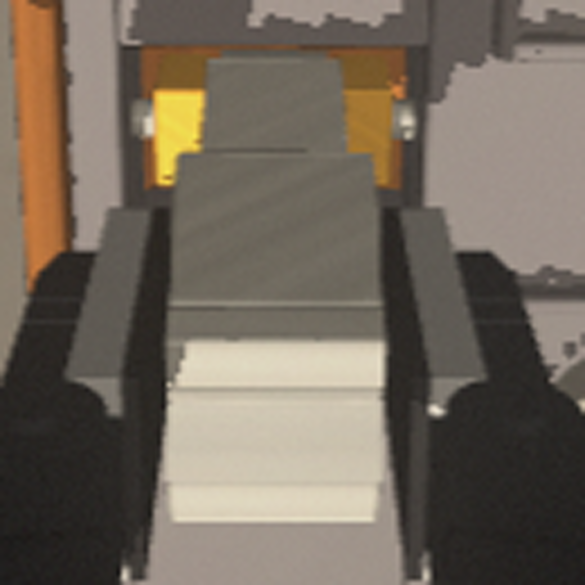

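```bash
python3 -m handwheel '[[0.4,0,0,0],[0.6,0,0.06,0],[0.6,0,0.09,0],[0.5,0,0.08,0],[-0.4,0,-0.08,0],[-0.6,0,-0.11,0],[-0.6,0,-0.11,0],[-0.5,0,-0.07,0]]' - 38
python3 -m handwheel '[[0.4,0,0,0],[0.6,0,0.06,0],[0.6,0,0.09,0],[0.5,0,0.08,0],[-0.4,0,-0.08,0],[-0.6,0,-0.11,0],[-0.6,0,-0.11,0],[-0.5,0,-0.07,0]]'
python3 -m handwheel '[[0.4,0,0,0],[0.6,0,0.06,0],[0.6,0,0.09,0],[0.5,0,0.08,0],[-0.4,0,-0.08,0],[-0.6,0,-0.11,0],[-0.6,0,-0.11,0],[-0.5,0,-0.07,0]]'
python3 - <<'E'
from h import *
st();casechk('s67')
cv2.imwrite('pics/w67.png',snapshot('wrist')[:,:,::-1])
im=cv2.imread('pics/w67.png');cv2.imwrite('pics/w67c.png',cv2.resize(im[190:320,200:330],None,fx=4.5,fy=4.5,interpolation=2))
im=cv2.imread('pics/s67.png');cv2.imwrite('pics/s67c.png',cv2.resize(im[165:255,250:340],None,fx=6,fy=6,interpolation=2))
E
```

```text
time: 49.55
tool_pos: [0.5203, 0.0013, 0.0758]
eef_rot: [0.605, 0.796, 0.0, -0.001]
contact_force: [-1.2, 6.6, -10.7]
finger_gap: 0.0243
time: 50.35
tool_pos: [0.5203, 0.0012, 0.0771]
eef_rot: [0.605, 0.796, 0.0, -0.001]
contact_force: [-1.3, 5.6, -8.5]
finger_gap: 0.0239
time: 51.15
tool_pos: [0.5203, 0.0011, 0.0785]
eef_rot: [0.605, 0.796, -0.0, -0.001]
contact_force: [-1.4, 4.6, -11.7]
finger_gap: 0.0242
t 51.15 case-frame tcp mm [-29.3   1.8  78.5] yaw-case -0.0035 F [ -1.4   4.6 -11.7] gap 24.2 q [-0.09  0.51  1.85  0.    0.78 -0.36]
shift px [-0.49  0.81] mm in case xy [-2.7  0.5] 1.04
shift px [-0.79  0.51] mm in case xy [-2.1  1.3] 1.03
```

View pics/w67c.png

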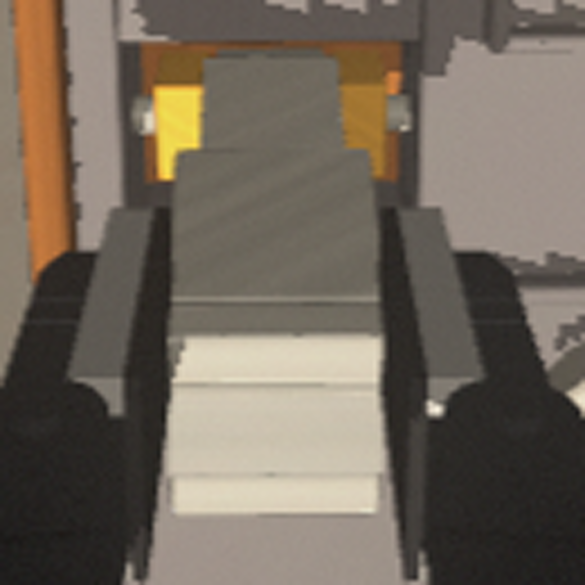

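View pics/s67c.png

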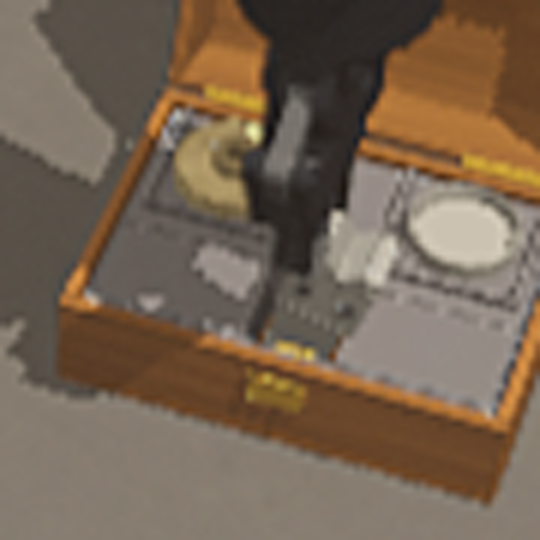

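```bash
python3 - <<'E'
from h import *
hp((175,374,151),(170,384,331),(174,379,514))
import copy
p=camera_params('wrist');s=read_state()
def at(x,y,z):
    q=copy.copy(p);q['t']=p['t']-p['R']@(np.array([x,y,z])-s['tool_pos']);return q
hp((175,375,163),(166,387,344),(170,379,535),at(.5199,.0015,.0714))
hp((175,375,152),(168,385,339),(172,379,522),at(.5202,.0013,.0744))
E
```

```text
tilt 0.232 mid [-28.3 -10.4  45.5] res 1.25
tilt 0.208 mid [-28.7  -9.9  42.2] res 1.06
tilt 0.244 mid [-28.4  -8.7  44. ] res 1.36
```

```bash
python3 -m handwheel '[[0,0,0,0],[0,0,0.5,0],[0,0,0.03,0]]' 3
python3 -m handwheel '[[0,0,0,0],[0,0,0,0],[0,0,-0.07,0],[0.4,0,0,0],[0.6,0,0.06,0],[0.6,0,0.09,0],[0.5,0,0.08,0]]' 2 48
python3 -m handwheel '[[-0.4,0,-0.08,0],[-0.6,0,-0.11,0],[-0.6,0,-0.11,0],[-0.5,0,-0.08,0],[0.4,0,0,0],[0.6,0,0.06,0],[0.6,0,0.09,0],[0.5,0,0.08,0]]'
python3 -m handwheel '[[-0.4,0,-0.08,0],[-0.6,0,-0.11,0],[-0.6,0,-0.11,0],[-0.5,0,-0.08,0]]'
python3 - <<'E'
from h import *
st();casechk('s70')
E
```

```text
time: 51.55
tool_pos: [0.5209, 0.0011, 0.0734]
eef_rot: [0.605, 0.796, 0.0, 0.0]
contact_force: [-0.5, -0.1, -0.2]
finger_gap: 0.03
time: 52.25
tool_pos: [0.5153, 0.021, 0.0718]
eef_rot: [0.605, 0.796, -0.0, 0.001]
contact_force: [1.4, -9.3, -4.0]
finger_gap: 0.0245
time: 53.05
tool_pos: [0.5154, 0.0214, 0.0737]
eef_rot: [0.605, 0.796, -0.0, 0.001]
contact_force: [1.2, -7.8, -4.4]
finger_gap: 0.0241
time: 53.45
tool_pos: [0.5202, 0.001, 0.0768]
eef_rot: [0.605, 0.796, -0.0, -0.001]
contact_force: [-0.8, 4.7, -13.3]
finger_gap: 0.0242
t 53.45 case-frame tcp mm [-29.4   1.8  76.8] yaw-case -0.0029 F [ -0.8   4.7 -13.3] gap 24.2 q [-0.09  0.52  1.85  0.    0.78 -0.36]
shift px [1.47 0.19] mm in case xy [ 0.7 -3.3] 1.02
shift px [ 2.4  -0.02] mm in case xy [ 2.  -5.1] 0.77
```

```bash
python3 -m handwheel '[[0.4,0,0,0],[0.6,0,0.03,0],[0.6,0,0.05,0],[0.6,0,0.07,0],[0.2,0,0,0],[-0.4,0,-0.06,0],[-0.6,0,-0.1,0],[-0.6,0,-0.1,0]]'
python3 -m handwheel '[[-0.4,0,-0.06,0],[0.4,0,0,0],[0.6,0,0.04,0],[0.6,0,0.07,0],[0.5,0,0.07,0]]'
python3 - <<'E'
from h import *
st();casechk('s71')
E
python3 -m handwheel '[[-0.4,0,-0.06,0],[-0.6,0,-0.1,0],[-0.6,0,-0.1,0],[-0.5,0,-0.06,0]]'
python3 - <<'E'
from h import *
st();casechk('s72')
cv2.imwrite('pics/w72.png',snapshot('wrist')[:,:,::-1])
im=cv2.imread('pics/w72.png');cv2.imwrite('pics/w72c.png',cv2.resize(im[190:320,200:330],None,fx=4.5,fy=4.5,interpolation=2))
E
```

```text
time: 54.3
tool_pos: [0.5183, 0.0094, 0.0786]
eef_rot: [0.605, 0.796, 0.0, -0.001]
contact_force: [-4.4, 5.9, 1.3]
finger_gap: 0.0239
time: 54.8
tool_pos: [0.5148, 0.0254, 0.0778]
eef_rot: [0.605, 0.796, 0.0, 0.001]
contact_force: [0.8, -6.7, 0.8]
finger_gap: 0.024
t 54.8 case-frame tcp mm [-28.   26.7  77.8] yaw-case -0.0022 F [ 0.8 -6.7  0.8] gap 24.0 q [-0.04  0.51  1.86 -0.    0.77 -0.31]
shift px [-3.56  0.42] mm in case xy [-4.1  7.3] 0.69
shift px [-4.14  0.14] mm in case xy [-3.8  8.8] 0.82
time: 55.25
tool_pos: [0.5194, 0.0055, 0.0805]
eef_rot: [0.605, 0.796, 0.0, -0.001]
contact_force: [-3.4, 8.7, 7.4]
finger_gap: 0.0243
t 55.25 case-frame tcp mm [-29.    6.3  80.5] yaw-case -0.0038 F [-3.4  8.7  7.4] gap 24.3 q [-0.08  0.51  1.85  0.    0.78 -0.35]
shift px [-3.63  0.4 ] mm in case xy [-4.1  7.5] 0.68
shift px [-4.1   0.09] mm in case xy [-3.6  8.7] 0.87
```

View pics/w72c.png

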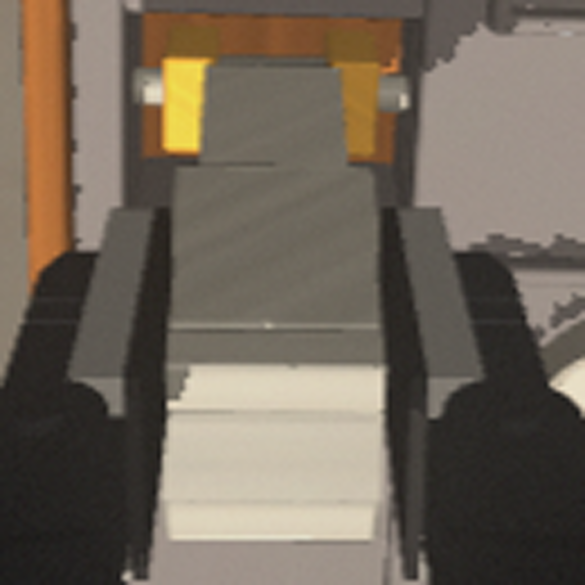

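The cheeks have sprung inward under the plug at (187,100) and (355,100), and the tool now feels a push from below, so the block is free of them. The case sits about 7 mm off to the left. With a firm grip I'll use the plug to nudge it back.

```bash
python3 -m handwheel '[[0,0,-0.1,0],[-0.2,0,-0.05,0],[-0.3,0,0,0],[-0.3,0,0,0],[-0.1,0,0,0]]' 2 95
python3 - <<'E'
from h import *
st();casechk('s73')
cv2.imwrite('pics/w73.png',snapshot('wrist')[:,:,::-1])
im=cv2.imread('pics/w73.png');cv2.imwrite('pics/w73c.png',cv2.resize(im[190:320,200:330],None,fx=4.5,fy=4.5,interpolation=2))
E
```

```text
time: 55.85
tool_pos: [0.5213, -0.0023, 0.082]
eef_rot: [0.606, 0.796, 0.001, -0.002]
contact_force: [-5.5, 15.2, 9.5]
finger_gap: 0.0225
t 55.85 case-frame tcp mm [-29.3  -1.7  82. ] yaw-case -0.0045 F [-5.5 15.2  9.5] gap 22.5 q [-0.1   0.51  1.84  0.    0.79 -0.37]
shift px [-3.61  0.39] mm in case xy [-4.1  7.5] 0.69
shift px [-4.25  0.18] mm in case xy [-4.  9.] 0.8
```

View pics/w73c.png

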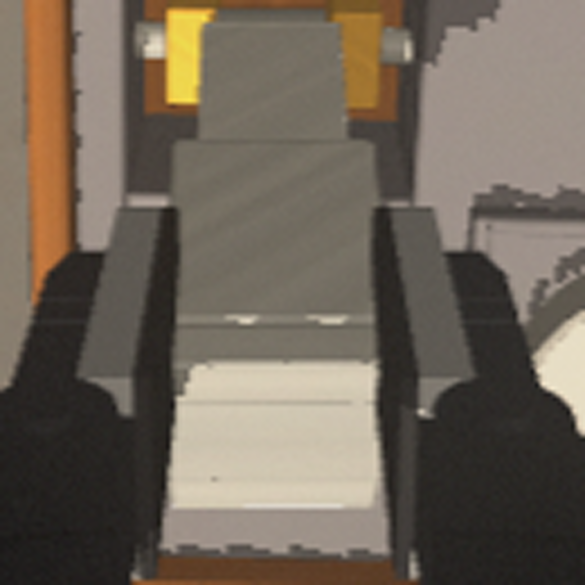

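```bash
python3 -m handwheel '[[0,0,-0.1,0],[0,0,-0.1,0],[-0.2,0,-0.02,0],[0,0,0,0]]'
python3 - <<'E'
from h import *
st();casechk('s74')
E
```

```text
time: 56.35
tool_pos: [0.5216, -0.0045, 0.0834]
eef_rot: [0.605, 0.796, 0.0, -0.002]
contact_force: [-2.3, 9.1, -2.4]
finger_gap: 0.0225
t 56.35 case-frame tcp mm [-29.5  -3.9  83.4] yaw-case -0.0039 F [-2.3  9.1 -2.4] gap 22.5 q [-0.1   0.51  1.84  0.    0.8  -0.37]
shift px [-2.07  0.29] mm in case xy [-2.5  4.2] 0.75
shift px [-1.98  0.52] mm in case xy [-3.1  3.9] 0.56
```

```bash
python3 -m handwheel '[[-0.2,0,-0.02,0],[-0.2,0,0,0],[0,0,0,0]]'
python3 - <<'E'
from h import *
st();casechk('s75')
E
```

```text
time: 56.7
tool_pos: [0.5226, -0.0084, 0.0835]
eef_rot: [0.605, 0.796, 0.0, -0.002]
contact_force: [-1.3, 9.3, -1.4]
finger_gap: 0.022
t 56.7 case-frame tcp mm [-29.7  -8.   83.5] yaw-case -0.0039 F [-1.3  9.3 -1.4] gap 22.0 q [-0.11  0.51  1.84  0.    0.8  -0.38]
shift px [-0.64  0.48] mm in case xy [-1.9  1. ] 0.98
shift px [-0.45  0.28] mm in case xy [-1.2  0.8] 1.05
```

The case is back within about 1 mm. Next: relax the grip a little and move +y so the pocket wall turns the block upright.

```bash
python3 -m handwheel '[[0.4,0,0,0],[0.5,0,0,0],[0.5,0,0,0],[0.4,0,0,0],[0,0,0,0]]' 2 35
python3 - <<'E'
from h import *
st();casechk('s76')
cv2.imwrite('pics/w76.png',snapshot('wrist')[:,:,::-1])
im=cv2.imread('pics/w76.png');cv2.imwrite('pics/w76c.png',cv2.resize(im[190:330,200:330],None,fx=4.2,fy=4.2,interpolation=2))
E
```

```text
time: 57.25
tool_pos: [0.5188, 0.0081, 0.0843]
eef_rot: [0.605, 0.796, -0.0, 0.0]
contact_force: [-0.0, -3.1, -2.6]
finger_gap: 0.0223
t 57.25 case-frame tcp mm [-28.9   8.9  84.3] yaw-case -0.0023 F [-0.  -3.1 -2.6] gap 22.3 q [-0.07  0.5   1.85 -0.    0.79 -0.35]
shift px [-0.64  0.47] mm in case xy [-1.9  1. ] 1.02
shift px [-0.44  0.21] mm in case xy [-0.9  0.8] 1.06
```

View pics/w76c.png

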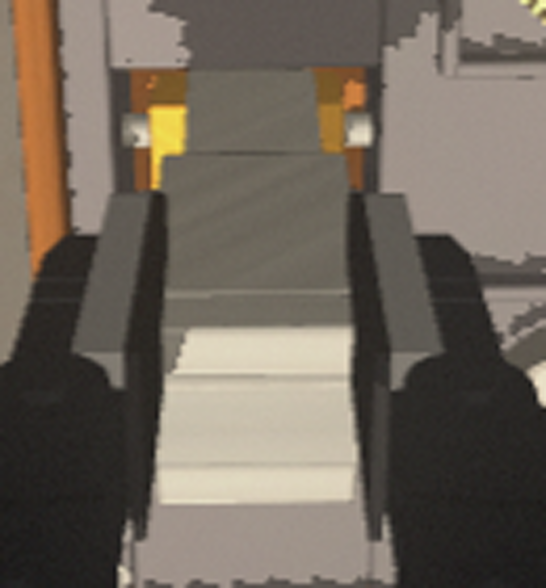

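```bash
python3 - <<'E'
from h import *
k=4.5/4.2
g=lambda a:[v*k for v in a]
hp(g((160,348,155)),g((163,350,328)),g((157,354,503)))
E
python3 -m handwheel '[[0.4,0,0,0],[0.4,0,0,0],[0.3,0,0,0],[0,0,0,0]]'
python3 - <<'E'
from h import *
st();casechk('s77')
cv2.imwrite('pics/w77.png',snapshot('wrist')[:,:,::-1])
im=cv2.imread('pics/w77.png');cv2.imwrite('pics/w77c.png',cv2.resize(im[190:320,200:330],None,fx=4.5,fy=4.5,interpolation=2))
im=cv2.imread('pics/s77.png');cv2.imwrite('pics/s77c.png',cv2.resize(im[165:255,250:340],None,fx=6,fy=6,interpolation=2))
E
```

```text
tilt 0.22 mid [-28.4  -4.3  54.3] res 3.2
time: 57.75
tool_pos: [0.5164, 0.0178, 0.0847]
eef_rot: [0.605, 0.796, -0.0, 0.001]
contact_force: [-0.4, -9.8, 2.0]
finger_gap: 0.0228
t 57.75 case-frame tcp mm [-28.5  18.9  84.7] yaw-case -0.0024 F [-0.4 -9.8  2. ] gap 22.8 q [-0.05  0.5   1.86 -0.    0.79 -0.32]
shift px [-0.63  0.53] mm in case xy [-2.  1.] 0.99
shift px [-0.45  0.25] mm in case xy [-1.1  0.8] 1.05
```

View pics/w77c.png

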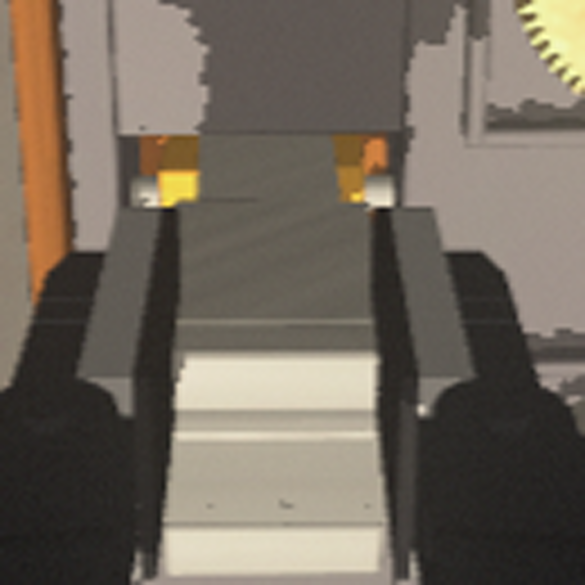

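View pics/s77c.png

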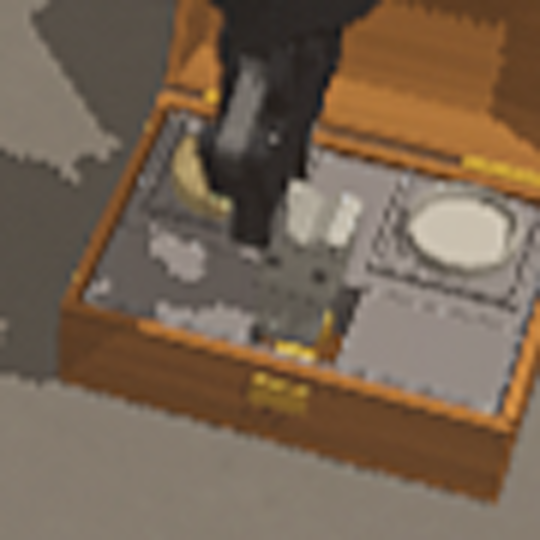

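```bash
cat >> h.py <<'E'
from scipy.optimize import fsolve
def rows3(rb,rt,rn,p=None):
    p=p or camera_params('wrist'); tgt=190+np.array([rb,rt,rn])/4.5
    def f(v):
        y,z,a=v; out=[]
        for by,bz in ((.016,.001),(.016,.035),(-.016,.035)):
            out.append(proj('wrist',case(-.0285,y+by*np.cos(a)-bz*np.sin(a),z+by*np.sin(a)+bz*np.cos(a)),p)[1])
        return np.array(out)-tgt
    v=fsolve(f,[-.005,.05,.1]); print('y,z,tilt',v[:2]*1e3,v[2])
E
python3 - <<'E'
from h import *
rows3(200,352,572)
E
```

```text
y,z,tilt [ 0.5807066  57.64256319] 0.06121045699770429
```

```bash
python3 -m handwheel '[[0.2,0,0,0],[0.3,0,0,0],[0,0,0,0]]' 2 25
python3 - <<'E'
from h import *
st();casechk('s78')
cv2.imwrite('pics/w78.png',snapshot('wrist')[:,:,::-1])
im=cv2.imread('pics/w78.png');cv2.imwrite('pics/w78c.png',cv2.resize(im[190:320,200:330],None,fx=4.5,fy=4.5,interpolation=2))
E
```

```text
time: 58.15
tool_pos: [0.5151, 0.0227, 0.0846]
eef_rot: [0.605, 0.796, -0.0, 0.001]
contact_force: [0.1, -8.1, 0.8]
finger_gap: 0.0222
t 58.15 case-frame tcp mm [-28.5  24.   84.6] yaw-case -0.0026 F [ 0.1 -8.1  0.8] gap 22.2 q [-0.05  0.5   1.86 -0.    0.79 -0.32]
shift px [-0.5   0.63] mm in case xy [-2.2  0.6] 0.98
shift px [-0.53 -0.05] mm in case xy [-0.3  1.2] 1.01
```

View pics/w78c.png

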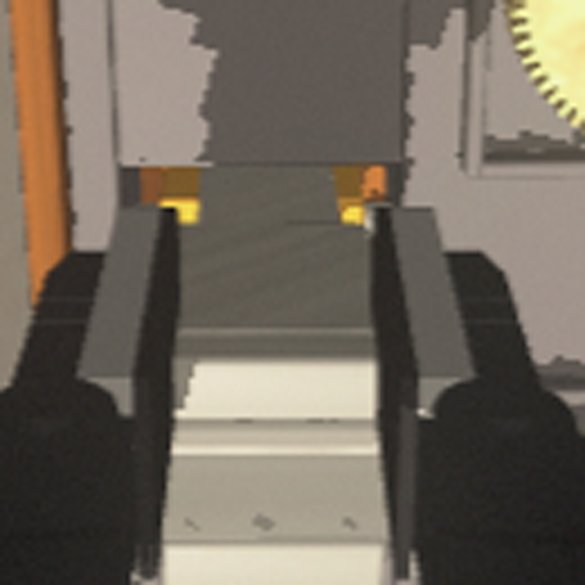

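```bash
python3 - <<'E'
from h import *
im=cv2.imread('pics/w78.png')
g=cv2.cvtColor(im,cv2.COLOR_BGR2GRAY)
print([(r,round((r-190)*4.5),int(g[r,255:270].mean())) for r in range(300,336)])
for n in (590,600,610): rows3(223,358,n)
E
```

```text
[(300, 495, 159), (301, 500, 158), (302, 504, 159), (303, 508, 159), (304, 513, 159), (305, 518, 153), (306, 522, 152), (307, 526, 158), (308, 531, 162), (309, 536, 152), (310, 540, 152), (311, 544, 190), (312, 549, 217), (313, 554, 219), (314, 558, 219), (315, 562, 219), (316, 567, 218), (317, 572, 217), (318, 576, 216), (319, 580, 214), (320, 585, 207), (321, 590, 215), (322, 594, 156), (323, 598, 151), (324, 603, 152), (325, 608, 151), (326, 612, 151), (327, 616, 151), (328, 621, 151), (329, 626, 151), (330, 630, 151), (331, 634, 150), (332, 639, 151), (333, 644, 150), (334, 648, 150), (335, 652, 150)]
y,z,tilt [ 1.45601282 57.48283064] -0.014177400871597131
y,z,tilt [ 3.61698968 61.9334193 ] -0.029645853337587763
y,z,tilt [ 5.66467473 66.14134285] -0.0441462720056723
```

The block is upright to about 1°. I'll firm the grip, relax the side load, lift straight out, then centre over the pocket.

```bash
python3 -m handwheel '[[0,0,0,0],[-0.1,0,-0.1,0],[-0.05,0,-0.4,0],[0,0,-0.6,0],[0,0,-0.8,0],[0,0,-0.9,0],[0,0,-0.5,0],[0,0,0,0]]' 2 45
python3 - <<'E'
from h import *
st();casechk('s79')
cv2.imwrite('pics/w79.png',snapshot('wrist')[:,:,::-1])
im=cv2.imread('pics/w79.png');cv2.imwrite('pics/w79c.png',cv2.resize(im[190:330,200:330],None,fx=4.2,fy=4.2,interpolation=2))
im=cv2.imread('pics/s79.png');cv2.imwrite('pics/s79c.png',cv2.resize(im[150:250,250:350],None,fx=6,fy=6,interpolation=2))
E
```

```text
time: 59.05
tool_pos: [0.5153, 0.0221, 0.1181]
eef_rot: [0.605, 0.796, 0.0, 0.001]
contact_force: [0.2, 0.1, -2.1]
finger_gap: 0.0226
t 59.05 case-frame tcp mm [-28.5  23.4 118.1] yaw-case -0.003 F [ 0.2  0.1 -2.1] gap 22.6 q [-0.05  0.44  1.84  0.    0.86 -0.32]
shift px [-0.47  0.64] mm in case xy [-2.2  0.6] 0.97
shift px [-0.46 -0.01] mm in case xy [-0.4  1. ] 0.98
```

View pics/w79c.png

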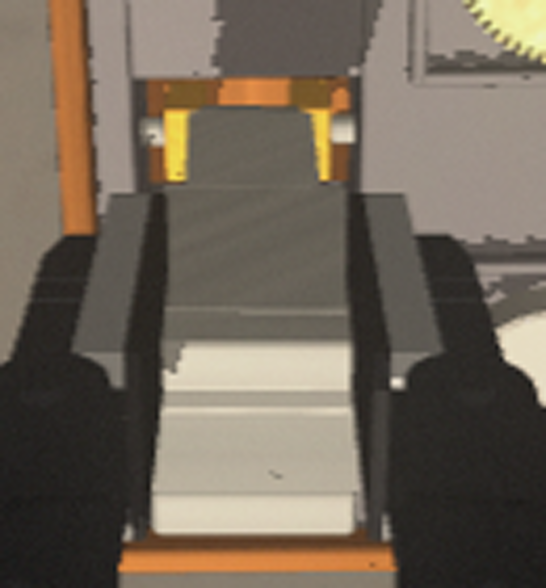

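View pics/s79c.png

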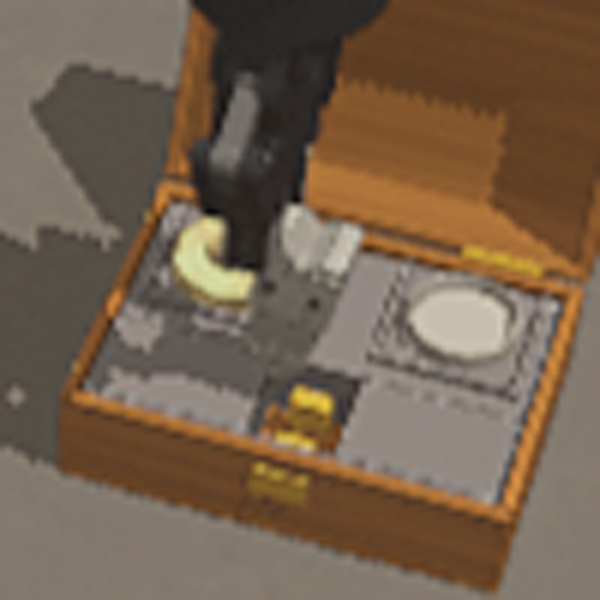

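```bash
python3 - <<'E'
from h import *
k=4.5/4.2
rows3(186*k,340*k,535*k)
# scene view: foot & top
for v in ((2,57+33,0.),):pass
E
```

```text
y,z,tilt [ 5.85615164 89.94108624] 0.11336408827710971
```

Out and clear (2 N of weight), but the block sprang back to about 0.11 rad of lean when the wall load went. I'll dip it back into the mouth, over-rotate against the wall by about that amount, and lift again.

```bash
python3 -m handwheel '[[-0.4,0,0,0],[-0.35,0,-0,0],[0,0,0.8,0],[0,0,1,0],[0,0,0.9,0],[0,0,0,0]]'
python3 - <<'E'
from h import *
st()
E
python3 -m handwheel '[[0.4,0,0,0],[0.4,0,0,0],[0.4,0,0,0],[0.3,0,0,0],[0,0,0,0]]' 2 22
python3 - <<'E'
from h import *
st();casechk('s80')
cv2.imwrite('pics/w80.png',snapshot('wrist')[:,:,::-1])
im=cv2.imread('pics/w80.png');cv2.imwrite('pics/w80c.png',cv2.resize(im[190:340,200:330],None,fx=4,fy=4,interpolation=2))
E
```

```text
time: 59.75
tool_pos: [0.5162, 0.0149, 0.0885]
eef_rot: [0.605, 0.796, -0.001, -0.001]
contact_force: [0.1, -0.0, -2.4]
finger_gap: 0.0225
t 59.75 case-frame tcp mm [-29.6  16.2  88.5] yaw-case -0.003 F [ 0.1 -0.  -2.4] gap 22.5 q [-0.06  0.49  1.85  0.    0.8  -0.33]
time: 60.25
tool_pos: [0.5136, 0.0289, 0.091]
eef_rot: [0.605, 0.796, 0.0, 0.001]
contact_force: [1.4, -7.2, -0.0]
finger_gap: 0.0224
t 60.25 case-frame tcp mm [-28.3  30.4  91. ] yaw-case -0.002 F [ 1.4 -7.2 -0. ] gap 22.4 q [-0.03  0.48  1.86 -0.    0.8  -0.3 ]
shift px [-0.48  0.64] mm in case xy [-2.2  0.6] 0.95
shift px [-0.54 -0.04] mm in case xy [-0.3  1.2] 0.99
```

View pics/w80c.png

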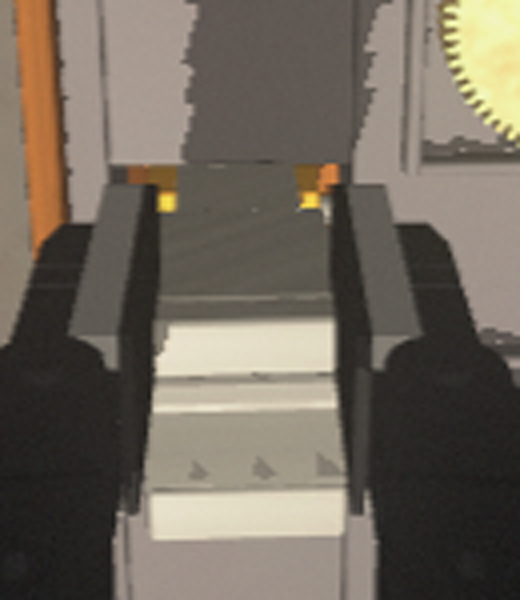

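```bash
python3 - <<'E'
from h import *
rows3(211*1.125,320*1.125,538*1.125)
E
python3 -m handwheel '[[0.3,0,0,0],[0.2,0,0,0],[0,0,0,0]]'
python3 - <<'E'
from h import *
st();casechk('s81')
cv2.imwrite('pics/w81.png',snapshot('wrist')[:,:,::-1])
im=cv2.imread('pics/w81.png');cv2.imwrite('pics/w81c.png',cv2.resize(im[190:340,200:330],None,fx=4,fy=4,interpolation=2))
E
```

```text
y,z,tilt [ 6.4120087  66.26919117] -0.07493398965357945
time: 60.65
tool_pos: [0.5123, 0.0337, 0.0911]
eef_rot: [0.605, 0.796, 0.0, 0.001]
contact_force: [1.3, -7.6, 1.1]
finger_gap: 0.0226
t 60.65 case-frame tcp mm [-28.2  35.3  91.1] yaw-case -0.002 F [ 1.3 -7.6  1.1] gap 22.6 q [-0.02  0.48  1.86 -0.    0.8  -0.29]
shift px [-0.53  0.62] mm in case xy [-2.2  0.7] 0.99
shift px [-0.53 -0.03] mm in case xy [-0.3  1.2] 1.0
```

View pics/w81c.png

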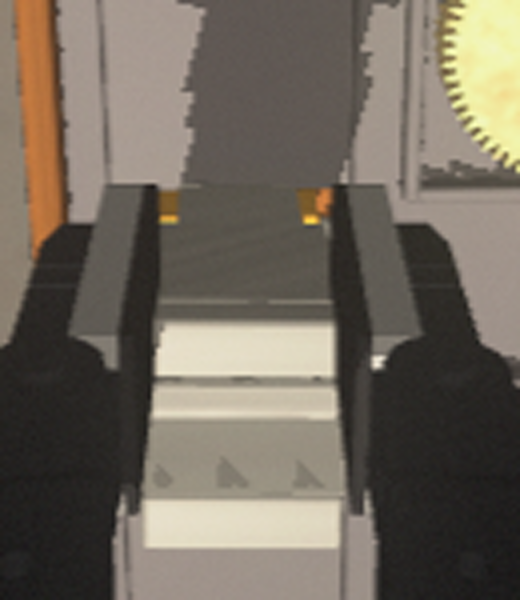

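```bash
python3 -m handwheel '[[-0.4,0,0,0],[-0.5,0,-0.2,0],[0,0,-0.6,0],[0,0,-0.9,0],[0,0,-0.9,0],[0,0,0,0]]' 2 30
python3 - <<'E'
from h import *
st();casechk('s82')
cv2.imwrite('pics/w82.png',snapshot('wrist')[:,:,::-1])
im=cv2.imread('pics/w82.png');cv2.imwrite('pics/w82c.png',cv2.resize(im[190:340,200:330],None,fx=4,fy=4,interpolation=2))
im=cv2.imread('pics/s82.png');cv2.imwrite('pics/s82c.png',cv2.resize(im[150:250,250:350],None,fx=6,fy=6,interpolation=2))
E
```

```text
time: 61.35
tool_pos: [0.5146, 0.0256, 0.1177]
eef_rot: [0.605, 0.796, 0.001, 0.001]
contact_force: [-0.7, -0.6, -3.0]
finger_gap: 0.0225
t 61.35 case-frame tcp mm [-28.1  26.9 117.7] yaw-case -0.0028 F [-0.7 -0.6 -3. ] gap 22.5 q [-0.04  0.44  1.84  0.    0.86 -0.31]
shift px [-0.48  0.64] mm in case xy [-2.2  0.6] 0.97
shift px [-0.54  0.01] mm in case xy [-0.5  1.1] 0.99
```

View pics/w82c.png

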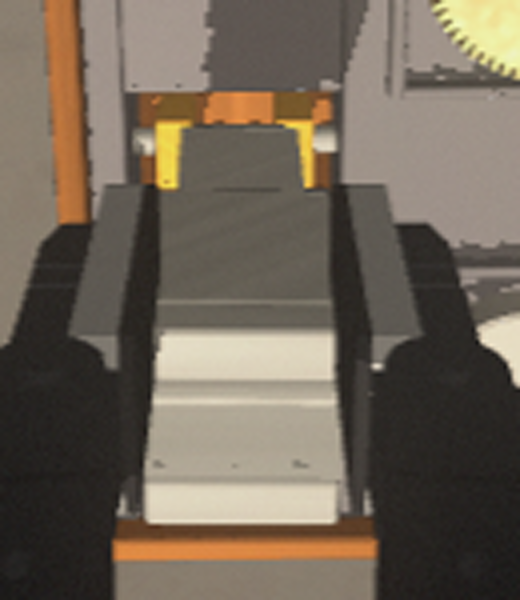

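View pics/s82c.png

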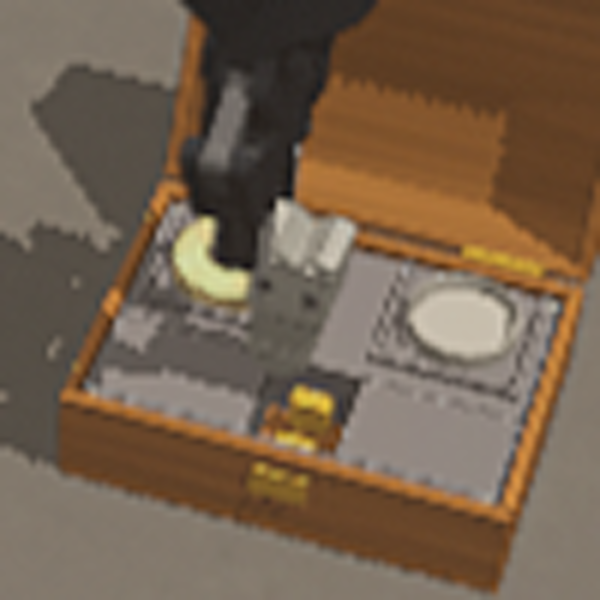

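```bash
python3 - <<'E'
from h import *
for r in ((188,329,522),(189,328,523),(187,329,521)): rows3(*[v*1.125 for v in r])
# tilt from scene view: front (-x) face right edge: top vs bottom, compare with vertical projection at the spot
a=np.array([250+355/6,150+232/6]); 
X=case(-.041,-.012,.12);print('vertical dir px',proj('scene',X)-proj('scene',X-[0,0,.034]), 'y dir', proj('scene',X+cy*.01)-proj('scene',X))
E
```

```text
y,z,tilt [ 7.86316592 90.53970359] 0.07606271581504494
y,z,tilt [ 7.69090458 90.73004484] 0.06621027120490444
y,z,tilt [ 8.03788744 90.44514018] 0.0813448124931083
vertical dir px [  1.31735489 -10.51947413] y dir [-4.35206881 -1.15954773]
```

About 0.07 rad (4°) of lean is left. One more correction the same way, a bit further.

```bash
python3 -m handwheel '[[-0.4,0,0,0],[-0.4,0,0.3,0],[0,0,0.8,0],[0,0,0.9,0],[0,0,0.7,0],[0,0,0,0]]' 2 22
python3 -m handwheel '[[0.5,0,0,0],[0.5,0,0,0],[0.5,0,0,0],[0.4,0,0,0],[0.2,0,0,0],[0,0,0,0]]'
python3 - <<'E'
from h import *
st();casechk('s83')
E
python3 -m handwheel '[[-0.4,0,0,0],[-0.5,0,-0.1,0],[0,0,-0.7,0],[0,0,-0.9,0],[0,0,-0.9,0],[0,0,0,0]]' 2 28
python3 - <<'E'
from h import *
st();casechk('s84')
cv2.imwrite('pics/w84.png',snapshot('wrist')[:,:,::-1])
im=cv2.imread('pics/w84.png');cv2.imwrite('pics/w84c.png',cv2.resize(im[190:340,200:330],None,fx=4,fy=4,interpolation=2))
im=cv2.imread('pics/s84.png');cv2.imwrite('pics/s84c.png',cv2.resize(im[150:250,250:350],None,fx=6,fy=6,interpolation=2))
E
```

```text
time: 62.05
tool_pos: [0.5154, 0.0177, 0.0878]
eef_rot: [0.605, 0.796, -0.001, -0.001]
contact_force: [0.2, 0.2, -2.9]
finger_gap: 0.0225
time: 62.65
tool_pos: [0.5112, 0.0378, 0.0901]
eef_rot: [0.605, 0.796, 0.0, 0.001]
contact_force: [1.0, -6.9, 1.5]
finger_gap: 0.0226
t 62.65 case-frame tcp mm [-28.1  39.6  90.1] yaw-case -0.002 F [ 1.  -6.9  1.5] gap 22.6 q [-0.02  0.48  1.86 -0.    0.79 -0.29]
shift px [-0.46  0.71] mm in case xy [-2.4  0.5] 0.96
shift px [-0.49  0.03] mm in case xy [-0.5  1. ] 0.99
time: 63.3
tool_pos: [0.5135, 0.0295, 0.1167]
eef_rot: [0.605, 0.796, 0.001, 0.001]
contact_force: [1.0, -0.9, -2.4]
finger_gap: 0.0224
t 63.3 case-frame tcp mm [-28.2  30.9 116.7] yaw-case -0.0028 F [ 1.  -0.9 -2.4] gap 22.4 q [-0.03  0.44  1.85  0.    0.85 -0.3 ]
shift px [-0.44  0.67] mm in case xy [-2.3  0.5] 0.96
shift px [-0.56 -0.02] mm in case xy [-0.4  1.2] 1.0
```

View pics/w84c.png

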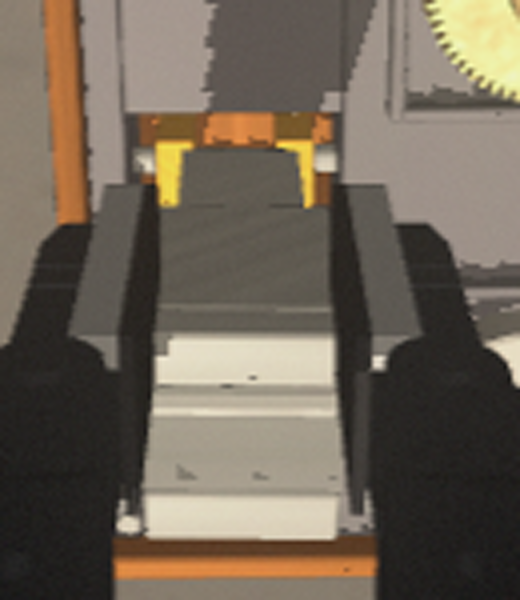

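View pics/s84c.png

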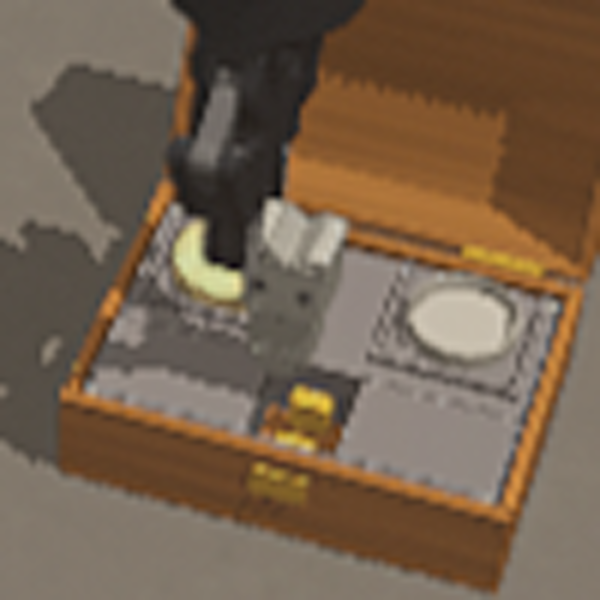

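```bash
python3 - <<'E'
from h import *
for r in ((206,334,539),(205,334,538)): rows3(*[v*1.125 for v in r])
p=onz('wrist',(200+230/4,190+157/4),.03);
# pocket mouth +y edge at deck z .04 : crop row ~113
for q in ((160,113),(330,113)):
    d=onz('wrist',(200+q[0]/4,190+q[1]/4),.04)-case(0,0,0);print('mouth +y edge',d@cx*1e3,d@cy*1e3)
E
```

```text
y,z,tilt [ 8.68320063 90.5865721 ] 0.006097279844962672
y,z,tilt [ 8.83104707 90.44875698] 0.01134426574957235
mouth +y edge -44.19301008741493 17.930299249441084
mouth +y edge -11.03413039610293 17.798143282970134
```

The tilt is now about 0.01 rad and the foot is about 15 mm above the mouth. Last, centre it over the pocket, which is 9 mm toward −y.

```bash
python3 -m handwheel '[[-0.2,0,0,0],[-0.3,0,0,0],[-0.3,0,0.1,0],[-0.1,0,0,0],[0,0,0,0],[0,0,0,0]]'
python3 - <<'E'
from h import *
st();casechk('s85')
cv2.imwrite('pics/w85.png',snapshot('wrist')[:,:,::-1])
im=cv2.imread('pics/w85.png');cv2.imwrite('pics/w85c.png',cv2.resize(im[190:340,200:330],None,fx=4,fy=4,interpolation=2))
E
```

```text
time: 64.0
tool_pos: [0.5153, 0.0205, 0.1141]
eef_rot: [0.605, 0.796, -0.0, -0.0]
contact_force: [-0.3, -0.2, -2.2]
finger_gap: 0.0225
t 64.0 case-frame tcp mm [-28.9  21.8 114.1] yaw-case -0.0031 F [-0.3 -0.2 -2.2] gap 22.5 q [-0.05  0.45  1.84  0.    0.85 -0.32]
shift px [-0.47  0.68] mm in case xy [-2.3  0.5] 0.97
shift px [-0.54 -0.01] mm in case xy [-0.4  1.2] 0.99
```

View pics/w85c.png

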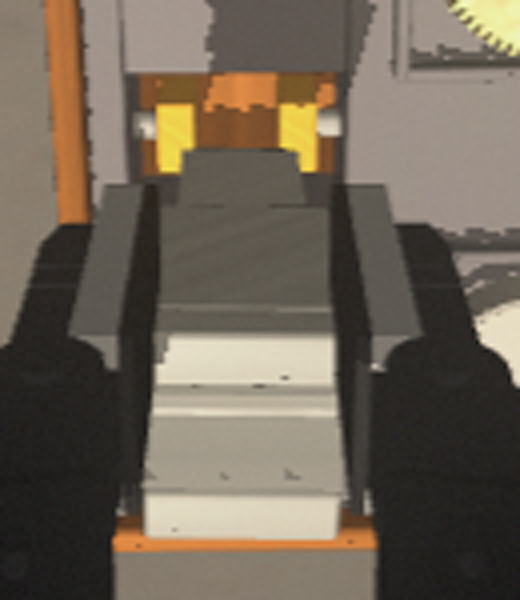

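View pics/s85.png

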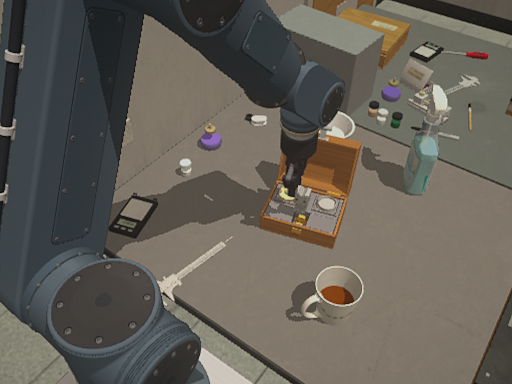

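The block hangs upright over the pocket mouth with the open cheeks visible below. The lid is open, and the gear and dish are in their trays. Handing in.

```bash
python3 -c "
from bench import *
print(hand_in())"
```

```text
the job is handed in; nothing more can be done
None
```

I handed the job in at 64.0 s with the block worked free and held upright above its pocket. The case did not stay put while I worked, though.

**What I did:** I opened the lid past upright and let it rest on its stop. I then took the block by its head and rocked it from side to side until the cheeks sprang shut beneath it, and lifted it clear.

**Last checks:**
- **Block:** it leans about 0.01 rad by the camera fit, and its foot is about 13 mm above the pocket mouth, roughly centred. The tool carries about 2 N, which is just the block's weight.
- **Case:** it ends within about 1 mm of its start in y, and 0.4 to 2.3 mm off in x. The two camera patches I used disagree on x.
- **Lid, gear and dish:** the lid is still open, and the gear and dish are in their trays.

**What went wrong:**
- **The case slid:** it moved several times during the rocking, at most about 18 mm, and I pushed it back each time. If the case must never move, this counts against the job.
- **The case front may have lifted:** it probably rose by a fraction of a millimetre when I pulled at about 14 N.
- **The grip is off-centre:** the block is held by the left (+y) upper edge of its head. The reported finger opening of 22.5 mm is less than the head's 26 mm, and I can't explain that.

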